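Grease the front bearing of the jar mill

TASK

Give the jar mill's front bearing at the free end (the end without the drive housing, front is the robot's side) its shot of grease: take the push-type grease gun out of its holder, press its coupler squarely onto that bearing's tilted grease nipple until it snaps on, then push the gun's barrel on down against the pump spring by well over half of its stroke. Finish while still holding the gun in line with the nipple and keeping the pump pressed in; leave the milling jar, the wash bottle and the spanner undisturbed.

Things in the scene. Friction and masses are not known exactly. Their poses are not given: they have to be found in the camera images.
- gun: push-type grease gun, 174 mm long, about 0.35 kg, round about its z axis, upright in the holder, coupler down. Origin on its axis at the coupler's mouth (pump at rest), z up to the handle end. From the mouth: coupler to 39 mm, bare 10 mm pipe to 66 mm, 33 mm collar to 82 mm, bright 30 mm barrel from 82 to 156 mm (grip here), 33 mm black end cap to 174 mm.
- mouth (a point): centre of the coupler's bell mouth (25 mm outside, 19 mm inside, narrowing to 13 mm at 9.5 mm depth), z up the gun's axis; it moves with the coupler.
- seat (a point): point inside the coupler, 20.8 mm up from its mouth, where the nipple's tip rests once snapped on; z up the gun's axis. Spring jaws ride over the nipple's ball head and close behind it: they touch with the tip about 9 mm short of the seat, give way at about 4 to 8 N, and it is home with the tip within 1 mm or so of the seat.
- pump (a joint): how far coupler and pipe are pushed up into the barrel, in m: 0 at rest, 0.016 at the end stop. Spring: about 12 N to start it, 15.5 N at 0.010, 17.5 N at the stop, so the coupler snaps on first and the pump gives way after that.
- holder: grey block 80 x 80 x 46 mm, fixed, with a round 28 mm hole 36 mm deep in its top, in which the gun stands on its mouth, 10 mm above the bench. Origin at the centre of its underside on the bench. It stands left or right of the mill's front.
- nipple_tip (a point): tip of the grease nipple to be used, on its axis; its z axis points out along the nipple, 35 degrees off vertical, leaning to the front of the mill (towards the robot). The nipple is 25 mm long: 12 mm hexagon 7 mm high on the bearing housing, 6 mm neck, 10 mm ball head at the tip.
- mill: jar roller mill, fixed: grey frame 270 x 415 x 40 mm, two rubber rollers along y, 110 mm apart, in four dark pillow block bearings, each with the same steel nipple; white drive housing 112 mm high at the +y end. Origin on the bench midway between the bearings, x to the rear. Bearing to grease: front, -y end; its nipple tip is at (-0.085, -0.145, 0.114) in this frame.
- jar: white milling jar, 104 mm diameter, lying on the two rollers, origin on its axis; leave it there.
- wash_bottle: white squeeze bottle 62 mm in diameter with a spout, 180 mm tall, origin under its centre; on the side where the holder is not. Leave it standing.
- spanner: steel spanner 150 mm long lying on the bench to the right of the mill, origin under its centre. Leave it.
Things that resemble listed ones, but are neither listed nor needed, are in the scene too. There is more than one size of the gun; the job needs the largest.

How it is judged:
By the outcome, as a careful person would: the job done as asked, in the order asked, and still so for the second after the job is handed in, while the arm keeps its last pose, push and grip.
It also fails if it takes over 42 s, if anything falls off the work surface, if the arm or the gripper's body presses on something with over 40 N, if the wrist force passes 120 N, or if a joint passes its speed limit or range.

ROBOT

A 7-joint arm with a two-finger parallel gripper is mounted at the origin on the work surface. World frame = base frame: x ahead of the robot, y to its left, z up, the work surface at z = 0. Lengths are in mm, angles in rad, forces in N, time in s.
With the tool pointing down it reaches from about 425 to 825 mm from the base axis. Payload 3.6 kg.
Tool frame: the origin (TCP) lies on the mounting face of the last link; the fingertips stand 186 mm ahead of it and the grasp point (between the pads) lies 167 mm ahead of it (env.grip_depth is the distance from the TCP to the grasp point, in mm); y points along the fingers, z is the direction in which the jaws open and shut, and the axes are right-handed (so a half turn about y gives the same grasp; the last joint's range is limited). The gripper opens to 93 mm and grips with 3 to 60 N. Pads are 15 mm wide; open, the fingers measure 128 mm over their backs; the gripper's body (75 mm by 188 mm) begins 65 mm behind the grasp point.
Start: joints at [-1.282, 0.615, -0.013, 1.423, 0.008, 1.103, -0.04], TCP at [201.233, 618.046, 404.74] pointing down, gripper open.
Joint ranges: [-3.12, 3.12], [-0.3, 2.06], [-1.34, 1.32], [0.26, 2.42], [-1.36, 4.5], [0.01, 1.98], [-2.84, 2.84]. Speed limits (rad/s): [2.79, 2.79, 3.14, 3.14, 3.14, 3.14, 3.14].

INTERFACE

Orientations are given as a unit quaternion [x, y, z, w].
In Python, from cell import get_state, imaging, ticket, env gives the robot as it stands.
- The arm moves only by the tool step_arm, never from a script. Its argument "steps" is a list of rows, each a list of 4 numbers: the shift along the tool's x, y, z in m, then the turn about the tool's y in degrees. A call has 1 to 12 rows; each row shifts and turns the commanded pose from where the row before left it, along the tool's axes as they then stand; what a row does not reach is not made up. A row lasts 1/8 s, in which the tool goes at most 62.5 mm and 10.7 degrees, less where a joint would pass 70% of its speed; a pose out of reach is approached as far as the arm can. A call with a gripper value outside its range is refused whole. "jaw" is the finger opening in m, from 0 to 0.093, set as the call begins (left out, the last holds). The fingers move at their own pace and stop on an object; the grip force is fixed at half the most. Time passes only in rows, so rows that do not move let the fingers close. It gives the time, the measured TCP pose, the force and the opening at its end, in the units of the state.
- get_state(): the state, without advancing time (a new reading comes with each control period).
- imaging.snapshot(name): name is "side" or "top" or "wrist"; returns a dict with "pixels" (384x512x3 uint8, red, green, blue), "camera_matrix" (3x3 intrinsics, pixels), "R" (3x3) and "t" (3): a world point X has camera coordinates R X + t. Camera axes: x right, y down, z forward; pixel columns grow to the right and rows downward; lengths in mm; the calibration is good to about 2 mm. A picture is of the moment at which its call begins. There is no depth.
- ticket.hand_in(): hands the job in, once; it reports no verdict.
The state is a dict: "time_s": time; "joint_pos": joint angles; "dq": joint speeds; "joint_torque": joint torques, N m; "position": TCP position; "eef_rot": TCP orientation; "wrist_force": force on the tool from outside, world axes, zero at the start; "ft_torque": the same for the moment, N m; "gripper_width": finger opening in mm.
Only numpy, scipy, OpenCV 4.12 (cv2) and the standard library are available. Lean on these libraries where they do the work, as an engineer would, in place of code of your own. Each camera call takes 0.05 s, during which the arm holds its last target.

## Working session

There is one attempt and no reset: what is moved stays moved. The work goes in short steps, Python scripts to look and compute and a tool call to move; the robot and the scene stay as the last step left them, time stands still between calls to the robot, and variables do not carry over. Pictures are saved under pics/ and viewed, and the job is handed in when it is done.

Besides the shell and the picture viewer there is one more tool, called after "Emit:" as a command line: name --pt "numbers of a row" for each row, then --argument value for the rest. step_arm: Moves the arm, as the interface text tells. Its arguments: {"type":"object","properties":{"steps":{"type":"array","items":{"type":"array","items":{"type":"number"}}},"jaw":{"type":"number"}},"required":["steps"]}

```bash
mkdir -p pics; ls
python3 - <<'E'
from cell import get_state, imaging, ticket, env
import cv2
s=get_state(); print(s)
print([a for a in dir(env) if a[0]!='_'], env.grip_depth)
for n in ("side","top","wrist"):
    d=imaging.snapshot(n); cv2.imwrite(f"pics/{n}0.png",d["pixels"][:,:,::-1])
    import numpy as np
    np.savez(f"{n}0.npz",**d); print(n,d["camera_matrix"],d["R"],d["t"])
E
```

```text
pics
{'time_s': 0.0, 'joint_pos': array([-1.28251298,  0.61593312, -0.01265875,  1.42488181,  0.00809726,
        1.10340047, -0.04041641]), 'dq': array([-1.51853569e-03, -9.60282125e-05, -6.94408488e-04, -8.19943321e-04,
        8.01031014e-05,  5.12340046e-04,  3.00160333e-05]), 'joint_torque': array([-8.75874434e-05, -4.58930790e+01,  2.09384216e-01, -1.65747535e+01,
       -6.09600591e-02,  2.04522087e-02,  2.40670333e-04]), 'position': array([201.11717609, 617.7764359 , 403.5770802 ]), 'eef_rot': array([ 0.69926966, -0.11094357,  0.11066562, -0.69747156]), 'wrist_force': array([-0.29243252,  0.90833541,  0.15438331]), 'ft_torque': array([-0.00274462, -0.00193281,  0.02439253]), 'gripper_width': 93.12651690742516}
['MotionError', 'grip_depth'] 167.3
side [[353.1789874   0.        255.4567355]
 [  0.        353.1789874 190.0885005]
 [  0.          0.          1.       ]] [[-0.96560422 -0.25980254  0.01054226]
 [-0.20040948  0.71780233 -0.66678021]
 [ 0.16566394 -0.64595855 -0.74517985]] [424.2355264  162.3011746  777.06385159]
top [[462.52784185   0.         246.66709037]
 [  0.         462.52784185 190.61495011]
 [  0.           0.           1.        ]] [[-0.01964524 -0.99978441  0.00672232]
 [-0.99071324  0.01856134 -0.13469504]
 [ 0.13454122 -0.00930601 -0.9908643 ]] [-9.52435657e-01  4.69755196e+02  1.17333864e+03]
wrist [[294.52842355   0.         254.38753753]
 [  0.         294.52842355 192.7010293 ]
 [  0.           0.           1.        ]] [[ 0.30928015  0.95096895 -0.00195963]
 [ 0.91463713 -0.29689866  0.27439044]
 [ 0.26035498 -0.08665586 -0.96161637]] [-649.20563717  -32.84334089  390.489757  ]
```

View pics/side0.png

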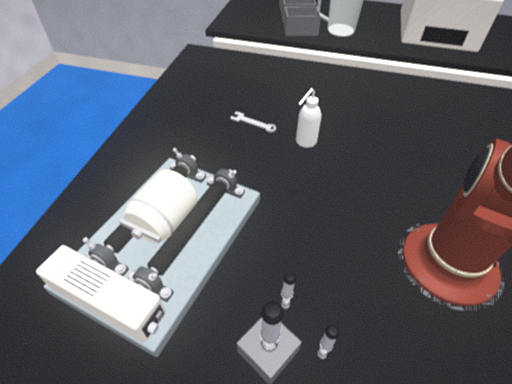

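View pics/top0.png

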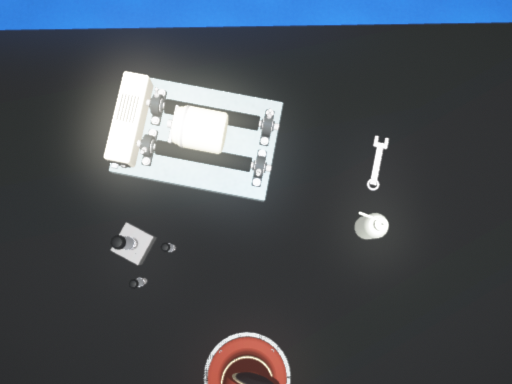

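View pics/wrist0.png

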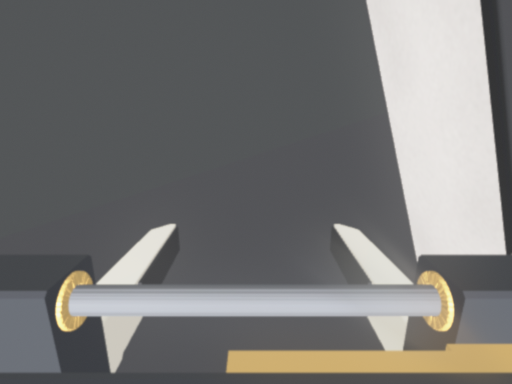

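The side view shows three guns: the large one in the holder (270,325), and small ones on the bench at (288,290) and (329,342). The top view has the same three at (122,242), (168,246) and (138,282). The mill's housing is at image left (+y), so the free-end front bearing is near top (259,167) and side (225,182). Next I'll look at close crops.

Run:
```python
import cv2
t=cv2.imread('pics/top0.png');s=cv2.imread('pics/side0.png')
def c(i,x,y,w,h,k): return cv2.resize(i[y:y+h,x:x+w],None,fx=k,fy=k,interpolation=cv2.INTER_CUBIC)
import numpy as np
a=np.hstack([c(t,225,95,64,60*2,5)[:500,:320],c(s,200,150,80,100,5)])
cv2.imwrite('pics/c1.png',a)
a=np.hstack([c(t,95,210,100,90,4),c(s,230,270,100,90,4)])
cv2.imwrite('pics/c2.png',a)
```

```text
(no output)
```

View pics/c1.png

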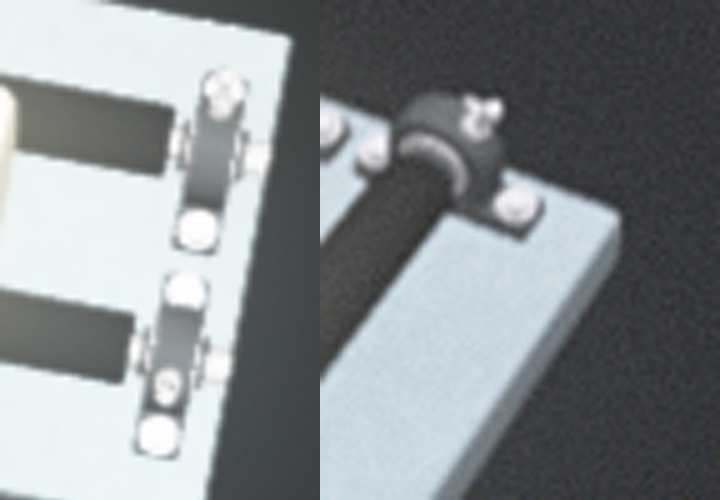

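View pics/c2.png

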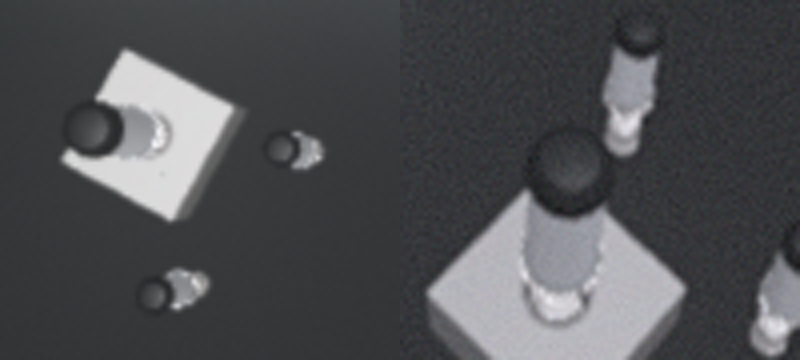

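```bash
cat > h.py <<'E'
import numpy as np, cv2
def load(n): return dict(np.load(n))
def ray(d,uv):
    K,R,t=d["camera_matrix"],d["R"],d["t"]
    v=R.T@np.linalg.solve(K,np.array([uv[0],uv[1],1.])); C=-R.T@t
    return C,v/np.linalg.norm(v)
def onz(d,uv,z):
    C,v=ray(d,uv); return C+v*(z-C[2])/v[2]
def tri(a):
    A=np.zeros((3,3));b=np.zeros(3)
    for d,uv in a:
        C,v=ray(d,uv);P=np.eye(3)-np.outer(v,v);A+=P;b+=P@C
    X=np.linalg.solve(A,b)
    return X,[float(np.linalg.norm((np.eye(3)-np.outer(v,v))@(X-C))) for C,v in (ray(d,u) for d,u in a)]
def proj(d,X):
    c=d["R"]@np.asarray(X,float)+d["t"];p=d["camera_matrix"]@c;return p[:2]/p[2]
E
python3 - <<'E'
from h import *
T=load('top0.npz');S=load('side0.npz')
px=T['pixels'].astype(int)
# mill mask
m=((px.sum(2)>330)).astype(np.uint8)
n,l,st,ce=cv2.connectedComponentsWithStats(m)
for i in range(1,n):
    if st[i,4]>30: print('comp',i,st[i],ce[i].round(1))
def poly(x0,y0,x1,y1,eps):
    mm=np.zeros_like(m);mm[y0:y1,x0:x1]=m[y0:y1,x0:x1]
    c=max(cv2.findContours(mm,cv2.RETR_EXTERNAL,cv2.CHAIN_APPROX_NONE)[0],key=cv2.contourArea)
    return c,cv2.approxPolyDP(c,eps,True)[:,0]
c,p=poly(95,60,300,215,5);print('mill',p.tolist())
for q in p: print(onz(T,q,40).round(1))
c,p=poly(95,215,160,270,4);print('holder',p.tolist())
for q in p: print(onz(T,q,46).round(1))
print('tip',tri([(T,(258.6,172.4)),(S,(234.8,171.8))]))
E
```

```text
comp 1 [    0     0   512    30 13339] [242.9  12.6]
comp 2 [  102    70   182   132 16603] [189.5 135.6]
comp 3 [366 135  23  56 508] [376.8 162.2]
comp 4 [354 211  35  29 782] [370.9 225.6]
comp 5 [110 222  44  43 943] [133.6 243.4]
comp 6 [168 243   8   9  44] [171.6 247.5]
comp 7 [137 277  10  10  66] [141.4 281.2]
comp 8 [ 203  332   88   52 2072] [246.8 355.2]
comp 9 [220 356  53  28 215] [244.6 365.2]
comp 10 [233 374  11  10  33] [236.6 379.4]
mill [[122, 73], [103, 124], [110, 172], [265, 199], [282, 102]]
[792.3 317.3  40. ]
[652.6 364.9  40. ]
[524. 344.  40.]
[445.8 -56.8  40. ]
[ 704.5 -108.5   40. ]
holder [[126, 222], [119, 233], [125, 246], [110, 249], [138, 264], [153, 236]]
[392.8 299.   46. ]
[365.2 316.3  46. ]
[332.2 300.6  46. ]
[325.4 338.3  46. ]
[286.5 267.2  46. ]
[356.  230.1  46. ]
tip (array([501.37129663, -39.47295146, 112.92354743]), [1.5943292022110598, 1.5943292022110083])
```

Run:
```python
from h import *
T=load('top0.npz');S=load('side0.npz')
for nm,d,(x0,y0,x1,y1) in (('T',T,(108,230,132,254)),('S',S,(258,298,288,328))):
    g=cv2.cvtColor(d['pixels'],cv2.COLOR_RGB2GRAY)[y0:y1,x0:x1]
    print(nm);print('\n'.join(' '.join(f'{v:3d}' for v in r[::2]) for r in g[::2]))
print('proj axis',[proj(T,(340,284,z)).round(1) for z in (46,92,166,184)],[proj(S,(340,284,z)).round(1) for z in (46,92,166,184)])
# mill line fits (top face edges)
px=T['pixels'].astype(int);m=((px.sum(2)>330)).astype(np.uint8)
c=max(cv2.findContours(m[60:215,95:300].copy(),cv2.RETR_EXTERNAL,cv2.CHAIN_APPROX_NONE)[0],key=cv2.contourArea)[:,0]+[95,60]
def seg(a,b,z=40):
    a=np.array(a,float);b=np.array(b,float);u=(b-a)/np.linalg.norm(b-a);n=np.array([-u[1],u[0]])
    r=c-a;k=(abs(r@n)<2.5)&(r@u>8)&(r@u<np.linalg.norm(b-a)-8)
    P=np.array([onz(T,q,z)[:2] for q in c[k]])
    vx,vy,x,y=cv2.fitLine(P.astype(np.float32),cv2.DIST_HUBER,0,.01,.01).ravel()
    print('line',np.degrees(np.arctan2(vy,vx)).round(2),(x,y),k.sum());return vx,vy,x,y
seg((110,172),(265,199));seg((265,199),(282,102));seg((282,102),(155,80))
```

```text
T
 59  59  60  60  60  59  79 206 217 216 217 217
 59  59  58  59  60  61 158 215 216 216 216 217
 58  59  59  59  59  80 203 215 216 216 217 216
 57  57  57  48  46  46  57 111 172 190 182 220
 58  58  46  54  60  64  60  45  61 139 141 150
 58  57  49  60  67  74  81  55  46 129 144 143
 57  52  53  63  72  84  94  61  45 133 150 148
 58  55  51  63  74  88  99  50  48 144 157 156
 56  57  64  55  72  78  55  46  93 161 163 163
 57  80 198 132  66  57  65 106 168 167 172 163
 57 102 203 214 206 202 207 216 216 212 216 214
 57  58  79 149 211 215 216 217 217 217 217 218
S
 56  54  53  58  54  54  53  53  53  56  56  49 108 189 158
 55  53  57  51  50  50  53  46  56  54  61  51 136 198 204
 55  53  51  50  52  47  44  44  44  44  56  52 125 180 215
 54  47  44  49  41  49  51  51  53  47  45  65 135 139 157
 46  56  45  36  45  53  58  51  61  58  54  42 127 154 158
 54  55  49  47  57  57  57  60  61  57  61  48  53 117 123
 55  55  29  46  58  55  55  65  65  64  65  45  42  47  55
 57  49  37  48  59  62  66  66  76  66  70  49  44  54  57
 55  51  45  41  51  63  74  78  78  80  64  44  46  54  55
 56  51  44  35  40  45  68  77  80  65  44  47  41  58  59
 52 124 119  40  44  48  49  54  57  47  46  44  41  57  56
120 183 140  62  32  42  43  48  45  41  43  50  53  58  55
179 183 138 138  74  38  29  43  30  41  78 131  67  54  55
182 177 142 144 144 113  94  78  84 128 151 162 147  62  55
181 177 143 143 148 155 150 151 154 158 154 165 189 149  68
proj axis [array([131.6, 242.8]), array([127.1, 242.3]), array([119. , 241.5]), array([116.8, 241.3])] [array([268.4, 343.5]), array([269.5, 333.9]), array([271.5, 315.8]), array([272. , 310.8])]
line 78.38 (np.float32(482.0895), np.float32(146.32933)) 138
line -11.87 (np.float32(573.7149), np.float32(-83.40226)) 82
line 77.82 (np.float32(740.7289), np.float32(55.289307)) 108
```

Gun axis is at about (340, 284): the holder corners and the cap pixel (117,242) agree. The mill's yaw is about -11.9°. The nipple tip triangulates to about (501,-40,113), but the frame edges suggest x is roughly 6 mm less. I'll look at it from closer with the wrist camera first.

Emit:
step_arm --pt "0.0432 0 -0.0436 0" --pt "0.0432 0 -0.0436 0" --pt "0.0432 0 -0.0436 0" --pt "0.0432 0 -0.0436 0" --pt "0.0432 0 -0.0436 0" --pt "0.0432 0 -0.0436 0" --pt "0.0432 0 -0.0436 0" --pt "0.0432 0 -0.0436 0" --pt "0.0432 0 -0.0436 0" --pt "0.0432 0 -0.0436 0" --pt "0.0432 0 -0.0436 0" --pt "0.0432 0 -0.0436 0" --jaw 0.093

```text
time_s: 1.65
position: [532.8, -41.6, 404.7]
eef_rot: [-0.698, 0.111, -0.111, 0.699]
wrist_force: [1.2, 0.4, 0.2]
gripper_width: 92.6
```

```bash
cat > snap.py <<'E'
import sys
from cell import get_state, imaging
import cv2,numpy as np
n,tag=sys.argv[1:3]
d=imaging.snapshot(n);np.savez(f"{n}{tag}.npz",**d);cv2.imwrite(f"pics/{n}{tag}.png",d["pixels"][:,:,::-1])
s=get_state();print(s['time_s'],s['position'].round(1),s['wrist_force'].round(1),s['ft_torque'].round(2),s['gripper_width'],s['joint_pos'].round(2))
from scipy.spatial.transform import Rotation as Ro
R=Ro.from_quat(s['eef_rot']).as_matrix();print('toolx ang',np.degrees(np.arctan2(R[1,0],R[0,0])).round(2),'y',R[:,1].round(4))
E
python3 snap.py wrist 1
```

```text
1.7 [535.  -51.4 404.9] [ 2.4 -7.   0.8] [-0.48 -0.23  0.03] 93.03171493548155 [-0.04  0.44  0.13  1.76 -0.06  0.94  1.36]
toolx ang -18.77 y [ 0.0046 -0.0091 -0.9999]
```

View pics/wrist1.png

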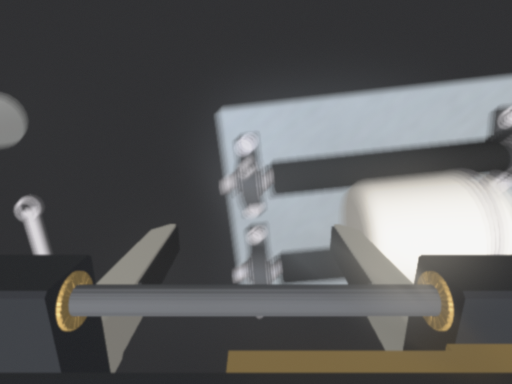

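The view is blurred because the arm was still settling. The bearing is at about (250,180). I'll wait briefly, move slightly so the bearing sits clear of the rod, and retake.

Emit:
step_arm --pt "0 0.02 0 0" --pt "0 0.02 0 0" --pt "0 0 0 0" --pt "0 0 0 0" --pt "0 0 0 0"

```text
time_s: 2.33
position: [532.4, -39.8, 365.7]
eef_rot: [-0.698, 0.11, -0.111, 0.698]
wrist_force: [0.4, 0.0, 0.6]
gripper_width: 93.1
```

```bash
python3 snap.py wrist 2
python3 - <<'E'
from h import *
d=load('wrist2.npz');i=d['pixels'][:,:,::-1]
a=cv2.resize(i[100:240,200:300],None,fx=5.5,fy=4.2*1.309,interpolation=cv2.INTER_CUBIC)
a=cv2.resize(i[110:220,190:310],None,fx=5,fy=5,interpolation=cv2.INTER_CUBIC)
cv2.imwrite('pics/c3.png',a)
n=lambda X:proj(d,X).round(1)
ax=np.array([-.5736*np.cos(np.radians(11.9)),.5736*np.sin(np.radians(11.9)),.8192])
for t in ((501.4,-39.5,113),(495,-38,114)):
    print(n(t),n(np.array(t)-5*ax),n(np.array(t)-25*ax))
E
```

```text
2.375 [532.4 -39.8 365.6] [-0.8  0.2  0.4] [0.05 0.05 0.02] 93.1243519927455 [-0.04  0.48  0.12  1.82 -0.07  0.85  1.36]
toolx ang -18.02 y [ 1.7e-03 -1.0e-04 -1.0e+00]
[242.2 168.1] [242.8 170.5] [245.  179.5]
[241.4 160.2] [242.  162.8] [244.3 172.4]
```

View pics/c3.png

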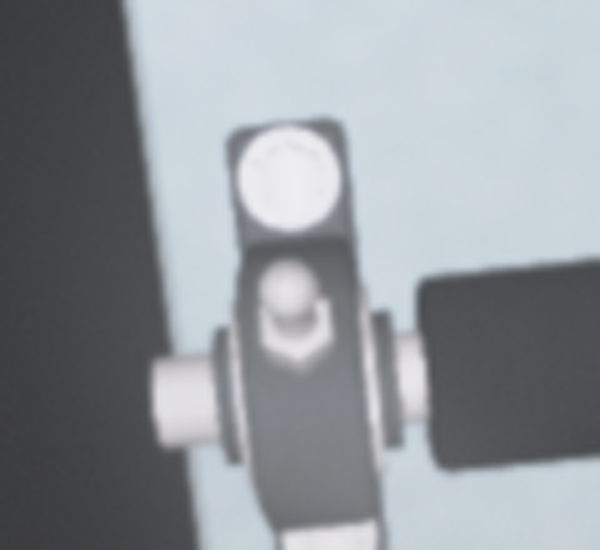

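```bash
python3 - <<'E'
from h import *
W=load('wrist2.npz');T=load('top0.npz');S=load('side0.npz')
ax=np.array([-.5736*np.cos(np.radians(11.9)),.5736*np.sin(np.radians(11.9)),.8192])
b=onz(W,(248,167.4),109.9);print('wrist: ball',b.round(1),'tip',(b+5*ax).round(1))
hx=onz(W,(249,175.5),114-18*.819);print('hex top via wrist -> tip',(hx+18*ax).round(1))
tip=b+5*ax
print('T ball',proj(T,b),'base',proj(T,tip-25*ax),'S ball',proj(S,b),'base',proj(S,tip-25*ax))
for d,x,y,w,h,nm in ((T,248,160,22,26,'T'),(S,225,162,24,24,'S')):
    cv2.imwrite(f'pics/z{nm}.png',cv2.resize(d['pixels'][y:y+h,x:x+w,::-1],None,fx=16,fy=16,interpolation=cv2.INTER_NEAREST))
# frame corner via wrist check: edges of mill free end at z=40
print('corner pred T', onz(T,(265.3,199),40))
E
python3 - <<'E'
import cv2,numpy as np
a=cv2.imread('pics/zT.png');b=cv2.imread('pics/zS.png')
h=416;b=cv2.copyMakeBorder(b,0,h-b.shape[0],0,0,0)
cv2.imwrite('pics/zz.png',np.hstack([a,b]))
E
```

```text
wrist: ball [502.9 -35.2 109.9] tip [500.1 -34.6 114. ]
hex top via wrist -> tip [501.6 -35.3 114. ]
T ball [256.90103661 172.68461075] base [257.56105062 169.35917909] S ball [232.9551137  173.78118004] base [228.88888594 177.10937305]
corner pred T [445.78924074 -57.56255072  40.        ]
```

View pics/zz.png

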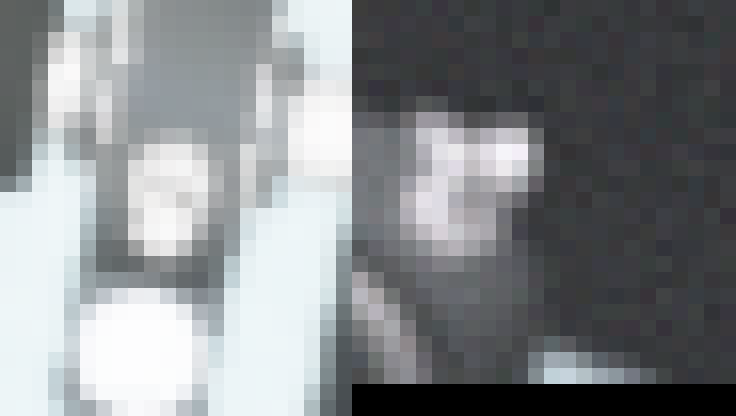

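Run:
```python
from h import *
W=load('wrist2.npz');T=load('top0.npz');S=load('side0.npz')
w,t,s=(W,(247.6,167.2)),(T,(257.8,173.4)),(S,(234.7,171.1))
for a in ([w,t],[w,s],[t,s],[w,t,s]): print(*tri(a))
for d,u in (w,t,s):print(onz(d,u,109.9).round(1))
```

```text
[508.19487384 -38.46520065  73.80870427] [0.8765055166370737, 0.8765055166370007]
[499.53672966 -34.76951768 120.10656794] [1.2458521277428585, 1.2458521277428463]
[499.39045189 -37.09968859 117.65372275] [0.31706312807468223, 0.3170631280746121]
[499.75935993 -35.96107284 118.73351086] [1.7944592764163512, 1.0772458447665783, 1.0439912267859346]
[502.6 -35.4 109.9]
[501.1 -37.3 109.9]
[501.6 -44.4 109.9]
```

Emit:
step_arm --pt "0 -0.02 0 0" --pt "0 -0.025 0 0" --pt "-0.0354 0 0.0311 0" --pt "-0.0354 0 0.0311 0" --pt "-0.0354 0 0.0311 0" --pt "-0.0354 0 0.0311 0" --pt "-0.0354 0 0.0311 0" --pt "-0.0354 0 0.0311 0" --pt "-0.0354 0 0.0311 0" --pt "-0.0354 0 0.0311 0"

```text
time_s: 3.62
position: [339.1, 285.6, 410.5]
eef_rot: [-0.698, 0.11, -0.111, 0.699]
wrist_force: [0.6, -0.4, 0.1]
gripper_width: 93.2
```

Emit:
step_arm --pt "0 0 0 8" --pt "0 0 0 8" --pt "0 0 0 8" --pt "0 0 0 8" --pt "0 0 0 0" --pt "0 0 0 0" --pt "0 0 0 0" --jaw 0.07

```text
time_s: 4.5
position: [339.9, 284.3, 409.9]
eef_rot: [-0.641, 0.299, -0.299, 0.641]
wrist_force: [0.4, 0.1, 1.4]
gripper_width: 69.9
```

```bash
python3 snap.py wrist 3
python3 - <<'E'
from h import *
W=load('wrist3.npz')
for z in (46,92,156,184):print(proj(W,(340,284,z)).round(1))
E
```

```text
4.55 [340.  284.2 409.8] [0.2 0.5 0.1] [-0.04  0.03 -0.04] 70.11918030185481 [-0.85  0.29  0.13  1.98 -0.05  0.87  0.01]
toolx ang -50.0 y [-0.e+00  1.e-04 -1.e+00]
[253.7 175.2]
[253.7 184.8]
[253.5 203.9]
[253.5 215.6]
```

View pics/wrist3.png

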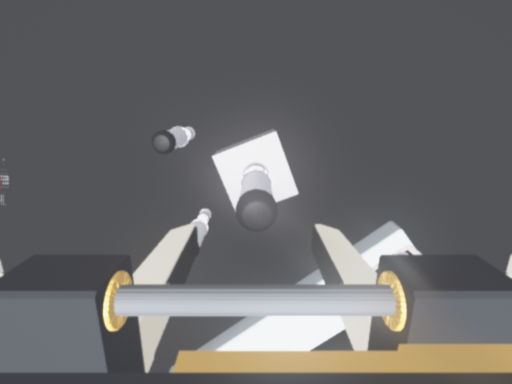

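Run:
```python
from h import *
W=load('wrist3.npz');T=load('top0.npz');S=load('side0.npz')
print('caps',tri([(T,(166,246.7)),(S,(289.5,279))]),tri([(T,(133.5,283)),(S,(332,330))]))
print('bases z0',onz(T,(176,247.5),5),onz(T,(147,280),5))
x=np.array([.643,-.766,0]);z=np.array([.766,.643,0])
for X in (tri([(T,(166,246.7)),(S,(289.5,279))])[0],tri([(T,(133.5,283)),(S,(332,330))])[0]):
    r=X-[340,286,0];print('rel tool x,z',r@x,r@z,X[2])
```

```text
caps (array([327.33521375, 186.71645978, 108.10409838]), [0.052271138482295386, 0.052271138482175544]) (array([244.12927388, 261.09816265, 117.50992134]), [0.26451000337827785, 0.26451000337830827])
bases z0 [326.51599261 177.67520287   5.        ] [244.34807555 252.68014219   5.        ]
rel tool x,z 67.90773425213779 -73.54054263143992 108.10409838470551
rel tool x,z -42.57006948493498 -89.44885762979021 117.50992133611688
```

The holder gun's cap is at (257,211), predicted (253.5,215.6), so I'll shift a few millimetres and descend. The two small guns at (165,140) and (200,225) sit more than 70 mm away and stay clear of the fingers.

Emit:
step_arm --pt "-0.0025 0 0.002 0" --pt "0 0.03 0 0" --pt "0 0.03 0 0" --pt "0 0.03 0 0" --pt "0 0.0245 0 0" --pt "0 0 0 0" --pt "0 0 0 0"

```text
time_s: 5.42
position: [340.2, 287.9, 295.9]
eef_rot: [-0.64, 0.299, -0.299, 0.641]
wrist_force: [-0.1, 0.7, 0.5]
gripper_width: 69.8
```

Emit:
step_arm --pt "0 0 0 0" --pt "0 0 0 0" --pt "0 0 0 0" --pt "0 0 0 0" --pt "0 0 0 0" --pt "0 0 0 0" --jaw 0.02

```text
time_s: 6.18
position: [339.8, 287.5, 295.3]
eef_rot: [0.641, -0.299, 0.299, -0.641]
wrist_force: [-0.7, -0.6, 2.7]
gripper_width: 29.8
```

```bash
python3 snap.py wrist 4;python3 snap.py side 4
```

```text
6.225 [339.8 287.5 295.3] [-0.3 -1.   1.9] [-0.18  0.18  0.05] 30.225921007401134 [-0.83  0.47  0.1   2.12 -0.09  0.55  0.04]
toolx ang -50.03 y [-3.e-04 -2.e-04 -1.e+00]
6.275 [339.8 287.5 295.3] [ 0.1 -0.1  3.4] [-0.14  0.18  0.05] 29.78269234304499 [-0.83  0.47  0.1   2.12 -0.09  0.55  0.04]
toolx ang -50.03 y [-3.e-04 -2.e-04 -1.e+00]
```

View pics/wrist4.png

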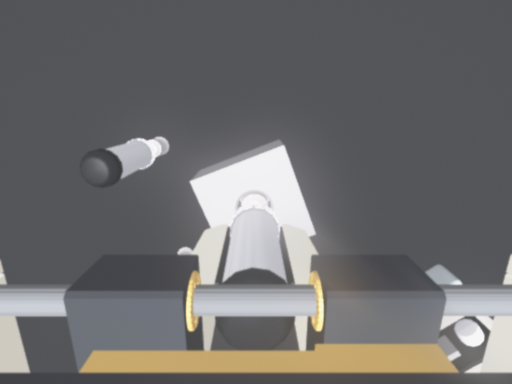

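View pics/side4.png

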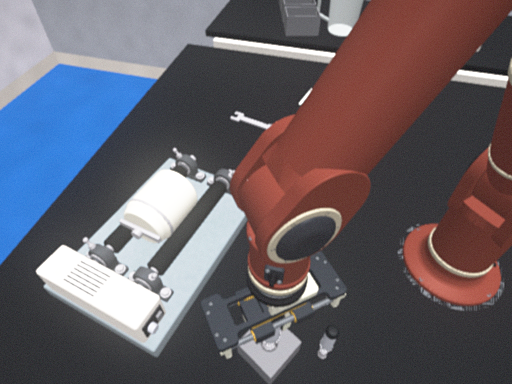

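Gripped: the opening reads 29.8 mm and the gun is centred at (255,250). The tool can't tilt, so I'll pivot the gun in the fingers. I'll lift it until 10 mm of coupler is still in the hole, then move in an arc along tool -x so the hole rim holds the mouth.

Emit:
step_arm --pt "0 -0.013 0 0" --pt "-0.0015 -0.013 0 0" --pt "0 0 0 0" --pt "-0.0057 -0.0003 0 0" --pt "-0.0057 -0.0003 0 0" --pt "-0.0057 0.0003 0 0" --pt "-0.0057 0.0003 0 0" --pt "0 0 0 0"

```text
time_s: 7.28
position: [323.8, 306.6, 321.1]
eef_rot: [0.641, -0.299, 0.299, -0.641]
wrist_force: [-0.0, -0.3, -3.3]
gripper_width: 30.0
```

```bash
python3 snap.py wrist 5
```

```text
7.325 [324.  306.3 321.1] [ 0.5  0.1 -2.9] [-0.06 -0.03  0.02] 29.615118989418487 [-0.89  0.43  0.11  2.09 -0.08  0.62 -0.02]
toolx ang -50.0 y [-4.e-04 -2.e-04 -1.e+00]
```

View pics/wrist5.png

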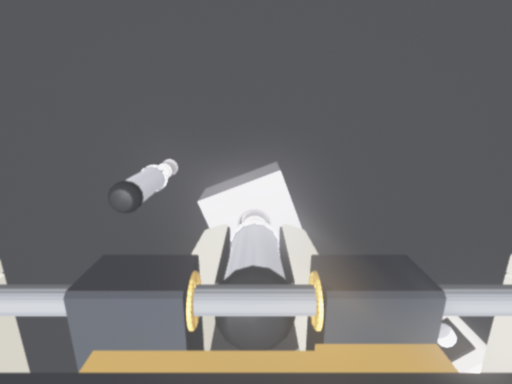

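Forces are low and the coupler is still in the hole at (255,220), so the gun is pivoting. I'll continue.

Emit:
step_arm --pt "-0.0056 0.0008 0 0" --pt "-0.0056 0.0008 0 0" --pt "-0.0055 0.0014 0 0" --pt "-0.0055 0.0014 0 0" --pt "-0.0054 0.002 0 0" --pt "-0.0054 0.002 0 0" --pt "-0.0051 0.0026 0 0" --pt "-0.0051 0.0026 0 0" --pt "0 0 0 0" --pt "0 0 0 0"

```text
time_s: 8.57
position: [296.6, 339.3, 307.7]
eef_rot: [-0.641, 0.299, -0.299, 0.641]
wrist_force: [1.0, -0.9, -2.8]
gripper_width: 29.6
```

```bash
python3 snap.py wrist 6; python3 snap.py side 6;python3 snap.py top 6
python3 - <<'E'
import cv2,numpy as np
s=cv2.imread('pics/side6.png')[230:370,190:390];t=cv2.imread('pics/top6.png')[180:320,60:200]
cv2.imwrite('pics/c6.png',np.hstack([cv2.resize(i,None,fx=2.3,fy=2.3) for i in (s,t)]))
E
```

```text
8.625 [296.6 339.2 307.7] [ 0.3  0.2 -2.1] [-0.23 -0.11 -0.03] 29.75650066981709 [-0.98  0.46  0.11  2.1  -0.09  0.59 -0.11]
toolx ang -50.05 y [ 2.e-04  3.e-04 -1.e+00]
8.675 [296.7 339.2 307.7] [ 1.3 -1.  -2.3] [-0.16 -0.17  0.04] 29.135618539403367 [-0.98  0.46  0.11  2.1  -0.09  0.59 -0.11]
toolx ang -50.06 y [ 2.e-04  2.e-04 -1.e+00]
8.725 [296.6 339.2 307.7] [ 1.2 -0.2 -2.5] [-0.17 -0.18 -0.02] 29.68436817882562 [-0.98  0.46  0.11  2.1  -0.09  0.59 -0.11]
toolx ang -50.05 y [ 2.e-04  2.e-04 -1.e+00]
```

View pics/wrist6.png

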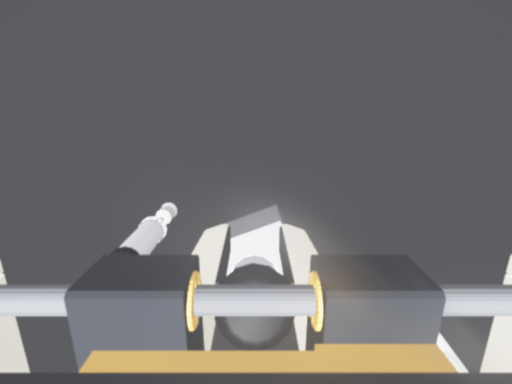

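View pics/c6.png

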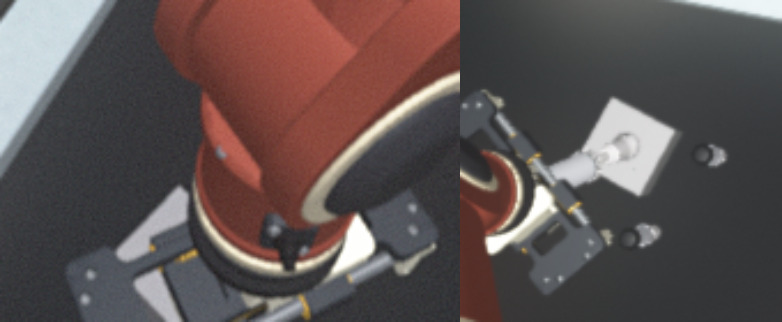

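The top view shows the gun tilted with its coupler at the hole, about 36° by kinematics. Now I'll draw it out along its axis, lift, and carry it round towards the nipple.

Emit:
step_arm --pt "-0.0059 -0.0081 0 0" --pt "-0.0059 -0.0081 0 0" --pt "0 -0.03 0 0" --pt "0 -0.035 0 0" --pt "0 -0.021 0 0" --pt "0.0441 0 -0.0028 0" --pt "0.0441 0 -0.0028 0" --pt "0.0441 0 -0.0028 0" --pt "0.0441 0 -0.0028 0" --pt "0.0441 0 -0.0028 0"

```text
time_s: 9.98
position: [420.0, 170.2, 410.6]
eef_rot: [-0.64, 0.299, -0.298, 0.642]
wrist_force: [0.6, -0.3, -3.0]
gripper_width: 29.7
```

Emit:
step_arm --pt "0 0 0 -9.5" --pt "0 0 0 -9.5" --pt "0 0 0 -9.5" --pt "0 0 0 -9.6" --pt "0.0109 0 -0.0464 0" --pt "0.0109 0 -0.0464 0" --pt "0.0109 0 -0.0464 0" --pt "0.0109 0 -0.0464 0" --pt "0 0 0 0" --pt "0 0 0 0" --pt "0 0 0 0"

```text
time_s: 11.35
position: [424.1, -18.6, 410.0]
eef_rot: [-0.703, 0.072, -0.072, 0.704]
wrist_force: [-0.6, -0.1, -2.1]
gripper_width: 29.8
```

```bash
python3 snap.py wrist 7; python3 snap.py side 7;python3 snap.py top 7
python3 - <<'E'
import cv2,numpy as np
s=cv2.imread('pics/side7.png')[100:260,190:350];t=cv2.imread('pics/top7.png')[130:270,190:330]
cv2.imwrite('pics/c7.png',np.hstack([cv2.resize(i,(400,400),interpolation=cv2.INTER_CUBIC) for i in (s,t)]))
E
```

```text
11.4 [424.1 -18.7 409.9] [ 0.1  0.1 -3.7] [0.04 0.   0.04] 29.296478899711996 [-0.12  0.26  0.15  2.03 -0.05  0.85  1.42]
toolx ang -11.75 y [-1.e-04  7.e-04 -1.e+00]
11.45 [424.1 -18.9 409.9] [-0.1 -0.  -2.3] [0.06 0.01 0.05] 29.61392525617589 [-0.12  0.26  0.15  2.03 -0.05  0.85  1.42]
toolx ang -11.77 y [-2.e-04  5.e-04 -1.e+00]
11.5 [424.1 -19.2 409.9] [ 0.3  0.2 -3.5] [ 0.05  0.07 -0.03] 29.656516887646518 [-0.12  0.26  0.15  2.03 -0.05  0.85  1.42]
toolx ang -11.8 y [-2.e-04  4.e-04 -1.e+00]
```

View pics/wrist7.png

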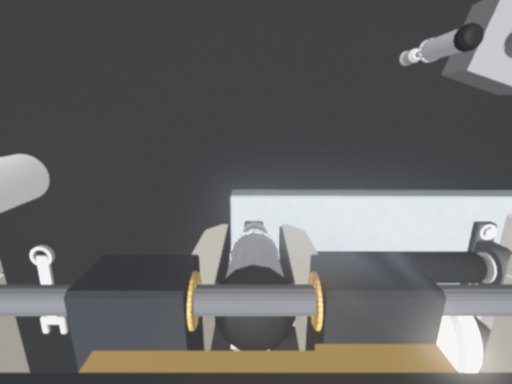

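View pics/c7.png

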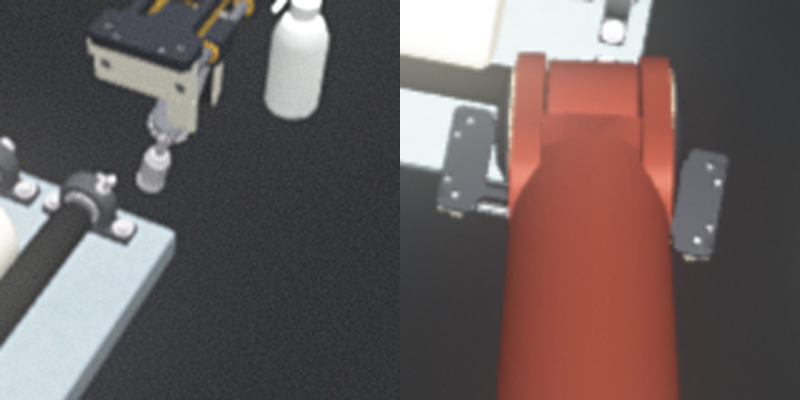

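Run:
```python
from h import *
S=load('side7.npz');W=load('wrist7.npz')
cv2.imwrite('pics/c7s.png',cv2.resize(S['pixels'][125:190,235:300,::-1],None,fx=9,fy=9,interpolation=cv2.INTER_CUBIC))
cv2.imwrite('pics/c7w.png',cv2.resize(W['pixels'][210:290,205:305,::-1],None,fx=6,fy=6,interpolation=cv2.INTER_CUBIC))
G=np.array([424.1,-19.2,242.6])
for th in (28,32,36,40):
    a=np.radians(th);u=np.array([-np.sin(a)*.9789,np.sin(a)*.2045,np.cos(a)])
    print(th,[proj(S,G-k*u).round(1).tolist() for k in (118,79,52,36)],[proj(W,G-k*u).round(1).tolist() for k in (118,79)])
```

```text
28 [[242.5, 168.3], [250.0, 159.4], [255.5, 152.8], [258.9, 148.7]] [[253.0, 253.6], [252.9, 253.3]]
32 [[239.6, 165.9], [247.9, 157.7], [254.1, 151.7], [257.9, 147.9]] [[253.0, 262.6], [252.9, 260.2]]
36 [[236.8, 163.3], [246.0, 156.0], [252.8, 150.5], [257.0, 147.1]] [[253.0, 271.7], [252.9, 267.3]]
40 [[234.2, 160.7], [244.1, 154.1], [251.5, 149.2], [256.1, 146.2]] [[253.0, 280.9], [252.9, 274.3]]
```

View pics/c7s.png

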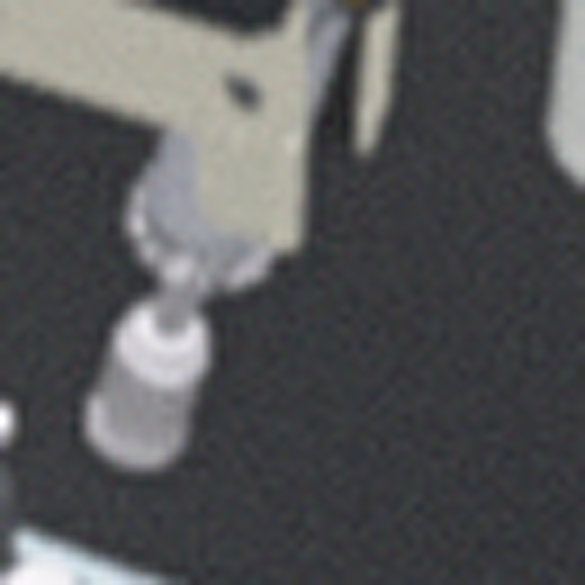

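View pics/c7w.png

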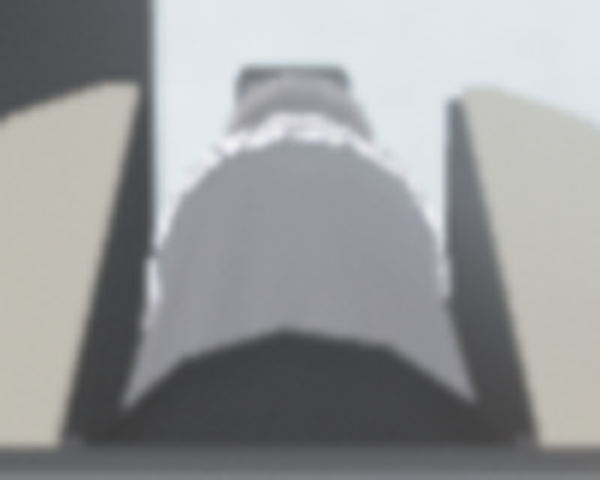

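Run:
```python
from h import *
a=[cv2.resize(load(f'wrist{k}.npz')['pixels'][190:370,185:325,::-1],None,fx=2.8,fy=2.8,interpolation=cv2.INTER_CUBIC) for k in (6,7)]
cv2.imwrite('pics/c67.png',np.hstack(a))
t=load('top6.npz')['pixels'][200:270,80:160,::-1]
cv2.imwrite('pics/c6t.png',cv2.resize(t,None,fx=8,fy=8,interpolation=cv2.INTER_CUBIC))
```

```text
(no output)
```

View pics/c67.png

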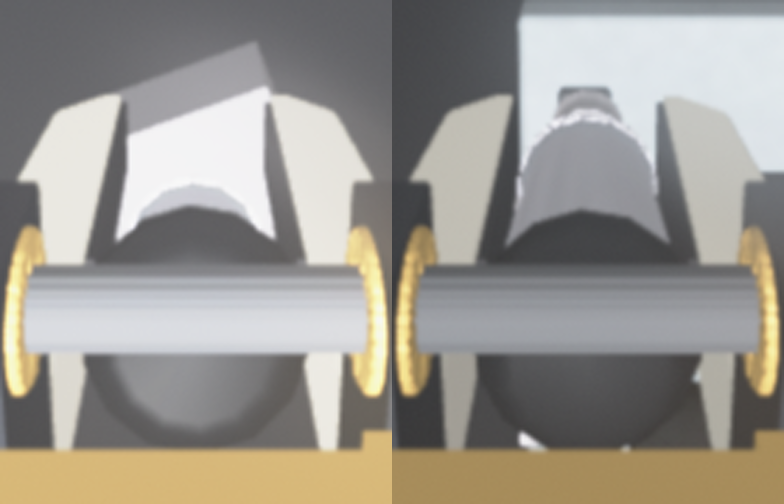

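View pics/c6t.png

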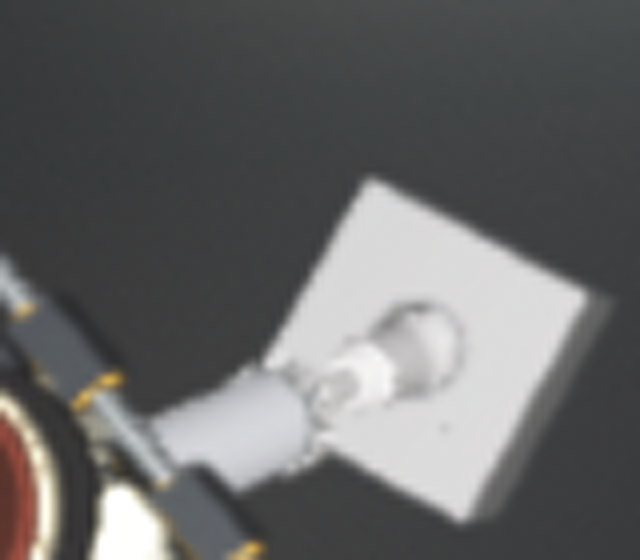

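```bash
cat >> h.py <<'E'
def axes(th,psi=-11.9):
    a=np.radians(th);p=np.radians(psi);x=np.array([np.cos(p),np.sin(p),0]);y=np.array([-np.sin(p),np.cos(p),0])
    u=-np.sin(a)*x+np.cos(a)*np.array([0,0,1.]);return u,y,np.cross(y,u)
def ringpts(G,th,k,r,g=118):
    u,y,n=axes(th);f=np.linspace(0,2*np.pi,72)
    return [G+(k-g)*u+r*(np.cos(t)*y+np.sin(t)*n) for t in f]
E
python3 - <<'E'
from h import *
W=load('wrist7.npz');S=load('side7.npz');G=np.array([424.1,-19.0,242.6])
for th in (12,15,18,21,24):
    o=[]
    for k,r in ((0,12.5),(39,12.5),(66,16.5),(82,16.5),(174,16.5)):
        p=np.array([proj(W,X) for X in ringpts(G,th,k,r)]);o.append((k,p[:,1].min().round(1)))
    p=np.array([proj(S,X) for X in ringpts(G,th,0,12.5)])
    p2=np.array([proj(S,X) for X in ringpts(G,th,39,12.5)])
    print(th,o,'side mouth box',p.min(0).round(1),p.max(0).round(1),'top39',p2.min(0).round(1),p2.max(0).round(1))
print(proj(W,(485,-35,50)),proj(W,(499,-36,114)))
E
```

```text
12 [(0, np.float64(205.5)), (39, np.float64(210.8)), (66, np.float64(210.2)), (82, np.float64(213.2)), (174, np.float64(248.8))] side mouth box [249.4 172.1] [260.7 181.1] top39 [252.8 160.6] [264.5 169.9]
15 [(0, np.float64(211.9)), (39, np.float64(215.8)), (66, np.float64(213.8)), (82, np.float64(215.9)), (174, np.float64(240.1))] side mouth box [247.  170.6] [258.2 179.8] top39 [251.2 159.6] [262.7 169. ]
18 [(0, np.float64(218.4)), (39, np.float64(220.8)), (66, np.float64(217.5)), (82, np.float64(218.6)), (174, np.float64(231.7))] side mouth box [244.7 169.1] [255.7 178.5] top39 [249.6 158.5] [261.  168.1]
21 [(0, np.float64(224.9)), (39, np.float64(225.8)), (66, np.float64(221.2)), (82, np.float64(221.4)), (174, np.float64(223.4))] side mouth box [242.4 167.4] [253.3 177. ] top39 [248.  157.3] [259.2 167.2]
24 [(0, np.float64(231.4)), (39, np.float64(230.9)), (66, np.float64(224.9)), (82, np.float64(224.2)), (174, np.float64(215.5))] side mouth box [240.2 165.7] [250.9 175.5] top39 [246.5 156. ] [257.5 166.1]
[250.83831014 225.26052117] [252.03380748 261.0740362 ]
```

Run:
```python
from h import *
K=((0,12.5),(39,12.5),(66,16.5),(82,16.5),(156,16.5),(174,16.5))
import h
def rows(W,G,th,psi,g=118):
    u,y,n=h.axes(th,psi);f=np.linspace(0,2*np.pi,72);o=[]
    for k,r in K:
        p=np.array([proj(W,G+(k-g)*u+r*(np.cos(t)*y+np.sin(t)*n)) for t in f]);o.append(float(p[:,1].min().round(1)))
    return o
W=load('wrist4.npz');print('w4',rows(W,np.array([339.8,287.5,128.]),0,-50))
W7=load('wrist7.npz');G=np.array([424.1,-18.9,242.6])
for th in (0,4,8,12,16): print(th,rows(W7,G,th,-11.8))
a=[cv2.resize(load(f'wrist{k}.npz')['pixels'][170:370,185:325,::-1],None,fx=2.8,fy=2.8,interpolation=cv2.INTER_CUBIC) for k in (4,7)]
cv2.imwrite('pics/c47.png',np.hstack(a))
```

```text
w4 [180.2, 191.6, 196.5, 203.5, 259.2, 284.4]
0 [180.0, 191.4, 196.2, 203.3, 258.8, 283.9]
4 [188.5, 197.8, 200.8, 206.4, 251.7, 272.2]
8 [196.9, 204.3, 205.4, 209.8, 244.6, 260.4]
12 [205.5, 210.8, 210.2, 213.2, 237.6, 248.7]
16 [214.0, 217.4, 215.0, 216.8, 230.8, 237.2]
```

View pics/c47.png

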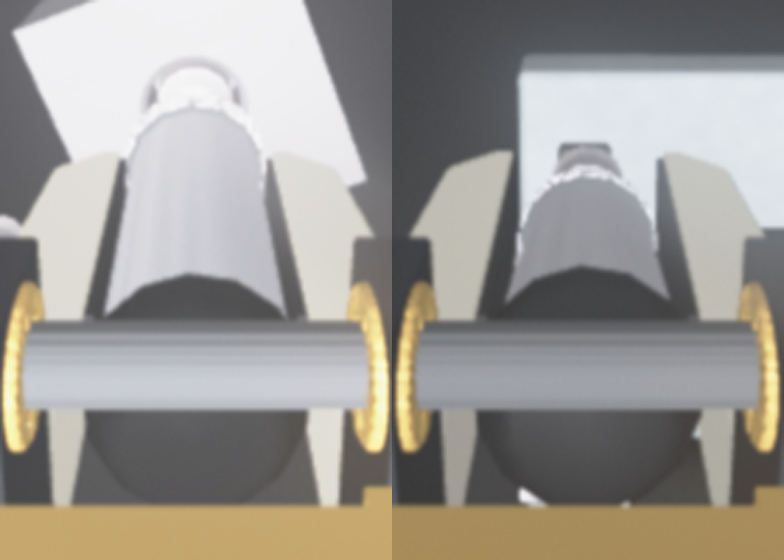

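Run:
```python
from h import *
S=load('side7.npz')
P0=np.array([424.1,-19.0,0]);n=axes(0)[1];x=axes(0)[2]
def onpl(uv):
    C,v=ray(S,uv);X=C+v*((P0-C)@n)/(v@n);return X
for nm,uv in (('ball',(234.7,171.1)),('mouth',(250.3,173.6)),('c39',(253.3,162.3)),('collarbot',(257.3,153.5))):
    X=onpl(uv);print(nm,X.round(1),'tool x',((X-P0)@axes(0)[2]*1).round(1),'z rel grasp',(X[2]-242.6).round(1))
print(axes(0)[2])
```

```text
ball [498.2 -34.6 120.3] tool x 75.7 z rel grasp -122.3
mouth [459.6 -26.5 130.9] tool x 36.3 z rel grasp -111.7
c39 [452.6 -25.  168.1] tool x 29.1 z rel grasp -74.5
collarbot [443.8 -23.2 196.8] tool x 20.2 z rel grasp -45.8
[ 0.97850899 -0.20620419  0.        ]
```

The gun is tilted only about 12°: it slid back along the pads when I drew it out. The coupler mouth is at side px (250,174) and the nipple ball at (235,171). I'll finish the tilt using the nipple itself: put the bell over the ball, then arc the hand towards the robot. First I'll move above the ball and re-measure.

Emit:
step_arm --pt "0 -0.01 0 0" --pt "0.01 0 0 0" --pt "0.01 0 0 0" --pt "0.01 0 0 0" --pt "0 0 0 0" --pt "0 0 0 0"

```text
time_s: 12.25
position: [453.3, -26.5, 419.5]
eef_rot: [0.703, -0.074, 0.073, -0.703]
wrist_force: [-0.3, 0.4, -2.5]
gripper_width: 30.1
```

```bash
python3 snap.py wrist 8; python3 snap.py side 8
python3 - <<'E'
from h import *
S=load('side8.npz')['pixels'][:,:,::-1];W=load('wrist8.npz')['pixels'][:,:,::-1]
a=cv2.resize(S[130:190,210:270],(480,480),interpolation=cv2.INTER_CUBIC);b=cv2.resize(W[190:270,215:295],(320,320),interpolation=cv2.INTER_CUBIC)
b=cv2.copyMakeBorder(b,0,160,0,0,0)
cv2.imwrite('pics/c8.png',np.hstack([a,b]))
E
```

```text
12.3 [453.2 -26.5 419.6] [ 0.6  0.5 -3.4] [-0.    0.01 -0.01] 29.407208688076263 [-0.11  0.3   0.15  1.94 -0.06  0.91  1.44]
toolx ang -11.94 y [-0.0012  0.     -1.    ]
12.35 [453.2 -26.5 419.7] [ 0.5 -0.5 -2.9] [-0.    0.07  0.03] 29.8424718821154 [-0.11  0.3   0.15  1.94 -0.06  0.91  1.44]
toolx ang -11.93 y [-8.e-04  0.e+00 -1.e+00]
```

View pics/c8.png

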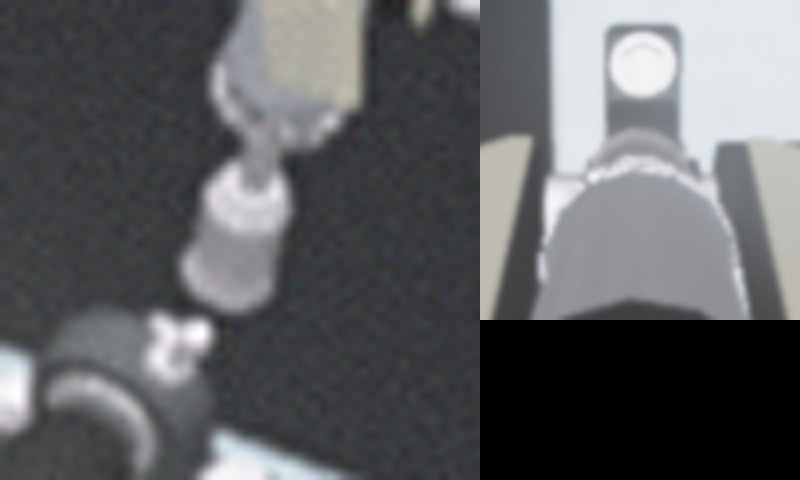

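Run:
```python
from h import *
S=load('side8.npz')
P0=np.array([453.2,-26.5,0]);n=axes(0)[1];x=axes(0)[2]
def onpl(uv):
    C,v=ray(S,np.array(uv)-.5);X=C+v*((P0-C)@n)/(v@n);return np.array([(X-P0)@x,X[2]])
b=onpl((235.4,171.9))
for nm,uv in (('mouth',(238.7,165.4)),('c39',(241.0,154.2)),('collar66',(245,146.3))):
    X=onpl(uv);print(nm,(X-b).round(1))
# image dir of coordinates
f=lambda X:proj(S,X)
B=np.array([502,-36.5,110.]);print('px per mm x,z',f(B+10*x)-f(B),f(B+[0,0,10])-f(B))
```

```text
mouth [-9.2 24.4]
c39 [-15.8  60.2]
collar66 [-25.7  86.2]
px per mm x,z [-3.83078188 -1.44897185] [-0.15912279 -3.12086285]
```

The wrist crop shows the bearing laterally in line with the coupler. In the side view the mouth sits 9 mm short of the ball in x and about 22 mm above it. I'll lower it over the ball.

Emit:
step_arm --pt "0.0072 0 0 0" --pt "0 0.005 0 0" --pt "0 0.005 0 0" --pt "0 0.004 0 0" --pt "0 0 0 0" --pt "0 0 0 0"

```text
time_s: 13.1
position: [460.5, -28.0, 405.9]
eef_rot: [0.703, -0.073, 0.074, -0.703]
wrist_force: [-0.6, 0.4, -3.5]
gripper_width: 29.7
```

```bash
cat > z.py <<'E'
import sys
from h import *
k=sys.argv[1]
S=load(f'side{k}.npz')['pixels'][:,:,::-1]
cv2.imwrite(f'pics/c{k}.png',cv2.resize(S[125:190,205:285],(800,650)[:2] and (720,585),interpolation=cv2.INTER_CUBIC))
E
python3 snap.py side 9; python3 z.py 9
```

```text
13.15 [460.6 -28.  406. ] [-0.1 -0.3 -3.1] [ 0.01  0.07 -0.02] 30.13627788677892 [-0.1   0.33  0.15  1.95 -0.06  0.87  1.45]
toolx ang -11.93 y [ 3.e-04 -0.e+00 -1.e+00]
```

View pics/c9.png

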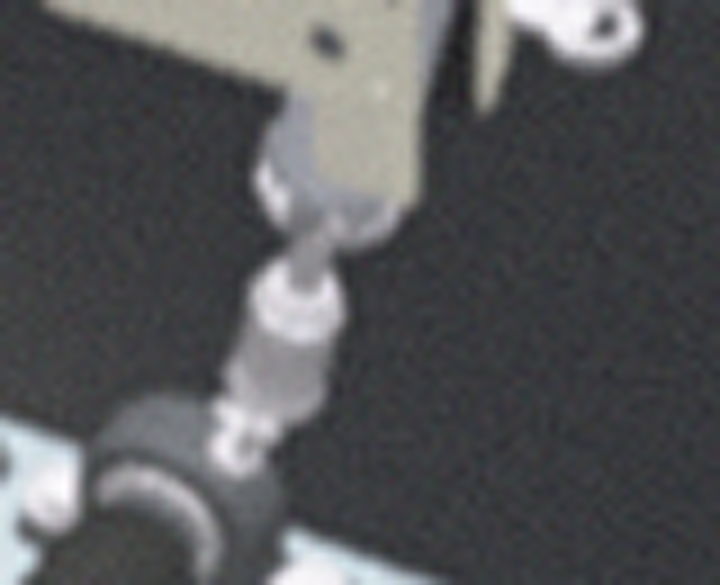

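The mouth at about (235.5,168) is now almost directly above the ball, and there is no contact force yet. I'll lower a little further.

Emit:
step_arm --pt "0 0.003 0 0" --pt "0 0.003 0 0" --pt "0 0.003 0 0" --pt "0 0 0 0" --pt "0 0 0 0"

```text
time_s: 13.78
position: [460.5, -28.0, 396.9]
eef_rot: [0.703, -0.074, 0.074, -0.703]
wrist_force: [-0.4, -0.5, -3.0]
gripper_width: 29.9
```

```bash
python3 snap.py side 10; python3 z.py 10;  python3 snap.py wrist 10
```

```text
13.825 [460.6 -28.  396.9] [-0.4  0.  -3.6] [-0.02  0.06 -0.01] 29.150005629545287 [-0.1   0.34  0.15  1.96 -0.07  0.85  1.45]
toolx ang -11.93 y [ 2.e-04 -1.e-04 -1.e+00]
13.875 [460.5 -28.  396.9] [ 0.2  0.4 -3.4] [ 0.01  0.03 -0.04] 29.824494485784744 [-0.1   0.34  0.15  1.96 -0.07  0.85  1.45]
toolx ang -11.93 y [ 2.e-04 -1.e-04 -1.e+00]
```

View pics/c10.png

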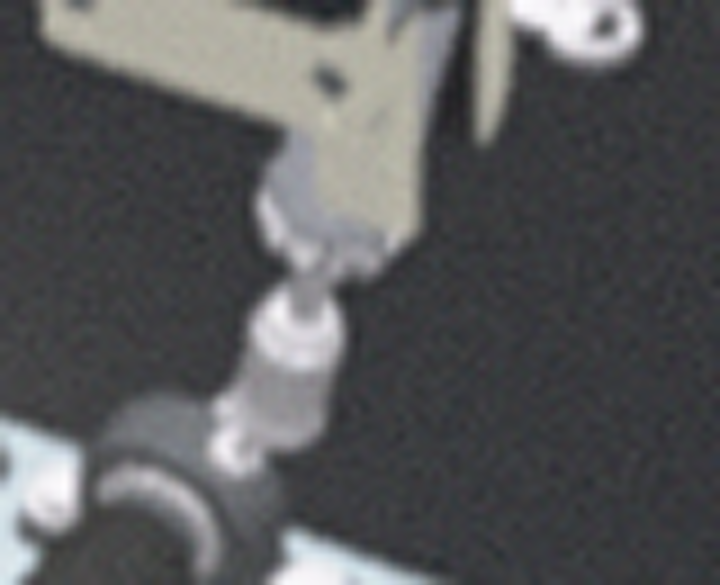

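View pics/wrist10.png

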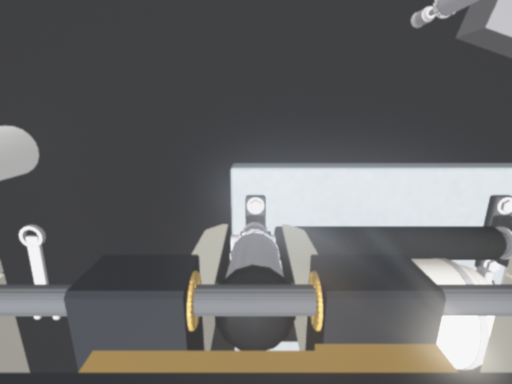

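The ball is now hidden inside the bell, with the mouth centre near its position and no contact load. Now the arc about the ball, in two halves.

Emit:
step_arm --pt "-0.006 0.0026 0 0" --pt "-0.006 0.0026 0 0" --pt "-0.0062 0.0032 0 0" --pt "-0.0062 0.0032 0 0" --pt "0 0 0 0" --pt "0 0 0 0"

```text
time_s: 14.62
position: [436.8, -23.0, 385.4]
eef_rot: [0.703, -0.073, 0.074, -0.703]
wrist_force: [-0.1, -0.9, -3.2]
gripper_width: 30.0
```

```bash
python3 snap.py side 11; python3 z.py 11;  python3 snap.py wrist 11
```

```text
14.675 [436.9 -23.  385.4] [-0.3  0.6 -2.7] [ 0.01  0.08 -0.04] 29.574954833856584 [-0.11  0.32  0.15  2.03 -0.06  0.79  1.44]
toolx ang -11.94 y [ 8.e-04 -1.e-04 -1.e+00]
14.725 [436.9 -23.  385.4] [-0.6 -1.2 -2.7] [-0.03  0.09  0.01] 29.882103315220675 [-0.11  0.32  0.15  2.03 -0.06  0.79  1.44]
toolx ang -11.94 y [ 7.e-04 -1.e-04 -1.e+00]
```

View pics/c11.png

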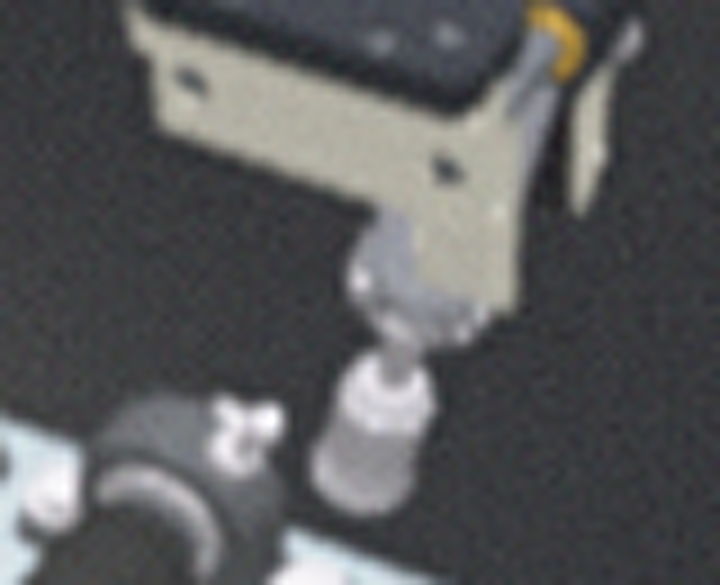

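View pics/wrist11.png

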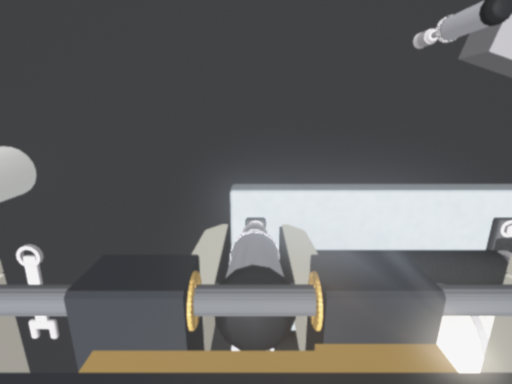

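Run:
```python
from h import *
S=load('side11.npz')
P0=np.array([436.9,-23.0,0]);n=axes(0)[1];x=axes(0)[2]
def onpl(uv):
    C,v=ray(S,np.array(uv)-.5);X=C+v*((P0-C)@n)/(v@n);return np.array([(X-P0)@x,X[2]-(385.4-167.3)])
c=lambda a,b:(205+a/9,125+b/9)
for nm,uv in (('ball',c(270,415)),('mouth',c(362,477)),('c39',c(387,385))):
    print(nm,onpl(uv).round(1))
B=np.array([502.3,-36.3,109.9]);print('ball true rel',(B-P0)@x,109.9-218.1)
# predicted pixel of mouth (tool frame x,z) and ring for candidates, in crop coords
for (mx,mz,th) in ((32,-114.6,12),(36,-112,12),(38,-118,13)):
    u,y,nn=axes(th);M=P0+mx*x+np.array([0,0,218.1+mz]);f=np.linspace(0,6.28,100)
    r=np.array([proj(S,M+12.5*(np.cos(t)*y+np.sin(t)*nn)) for t in f]);r=(r+.5-[205,125])*9
    i,j,k=r[:,0].argmin(),r[:,0].argmax(),r[:,1].argmax();print((mx,mz,th),r[i].round(),r[j].round(),r[k].round())
```

```text
ball [ 63.6 -98. ]
mouth [  37.7 -107.8]
c39 [ 30.4 -72.4]
ball true rel 66.73700329143152 -108.19999999999999
(32, -114.6, 12) [333. 498.] [431. 510.] [389. 544.]
(36, -112, 12) [319. 485.] [417. 498.] [375. 531.]
(38, -118, 13) [313. 499.] [410. 512.] [368. 545.]
```

The bell slid off the ball because it was only a couple of millimetres over the tip. The tilt is still about 12° and nothing was disturbed. I'll go back above the ball and down about 6 mm deeper, watching force.

Emit:
step_arm --pt "0 -0.014 0 0" --pt "0 -0.014 0 0" --pt "0.012 0 0 0" --pt "0.0124 0 0 0" --pt "0 0 0 0" --pt "0 0.008 0 0" --pt "0 0.007 0 0" --pt "0 0.0035 0 0" --pt "0 0.0035 0 0" --pt "0 0 0 0"

```text
time_s: 15.98
position: [460.4, -28.0, 391.1]
eef_rot: [0.703, -0.074, 0.073, -0.703]
wrist_force: [0.4, 0.6, -4.4]
gripper_width: 29.6
```

```bash
python3 snap.py side 12; python3 z.py 12
```

```text
16.025 [460.5 -28.  391.3] [ 0.2 -0.1 -3.5] [0.04 0.01 0.01] 29.53080560146254 [-0.1   0.34  0.15  1.97 -0.07  0.83  1.45]
toolx ang -11.93 y [-0. -0. -1.]
```

View pics/c12.png

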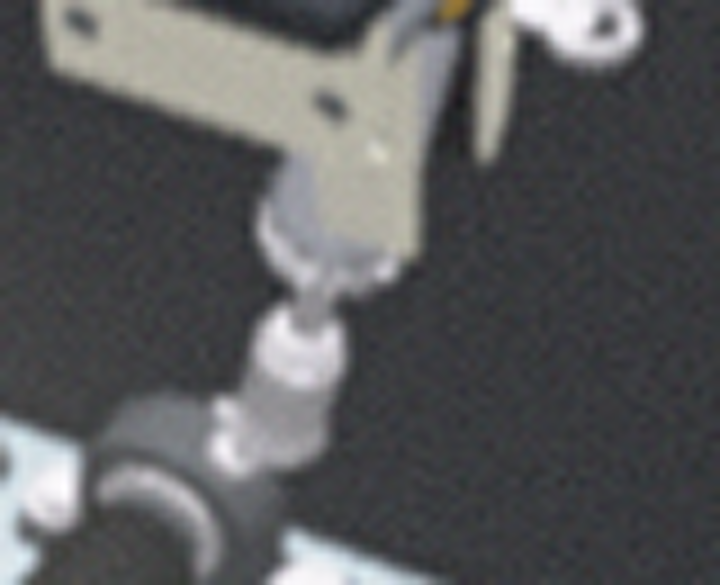

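Still no load. The mouth ring is now at about (277,435), below the ball's crop position (270,415). I'll try a short arc and check that the coupler stays put.

Emit:
step_arm --pt "-0.006 0.0022 0 0" --pt "-0.006 0.0026 0 0" --pt "0 0 0 0"

```text
time_s: 16.4
position: [448.4, -25.4, 386.7]
eef_rot: [-0.703, 0.073, -0.074, 0.703]
wrist_force: [0.6, 0.0, -2.2]
gripper_width: 29.6
```

```bash
python3 snap.py side 13; python3 z.py 13
```

```text
16.45 [448.6 -25.4 386.7] [ 0.1 -0.3 -1.7] [-0.03 -0.12  0.05] 29.692163104675025 [-0.1   0.33  0.15  2.   -0.07  0.81  1.45]
toolx ang -11.92 y [ 5.e-04  1.e-04 -1.e+00]
```

View pics/c13.png

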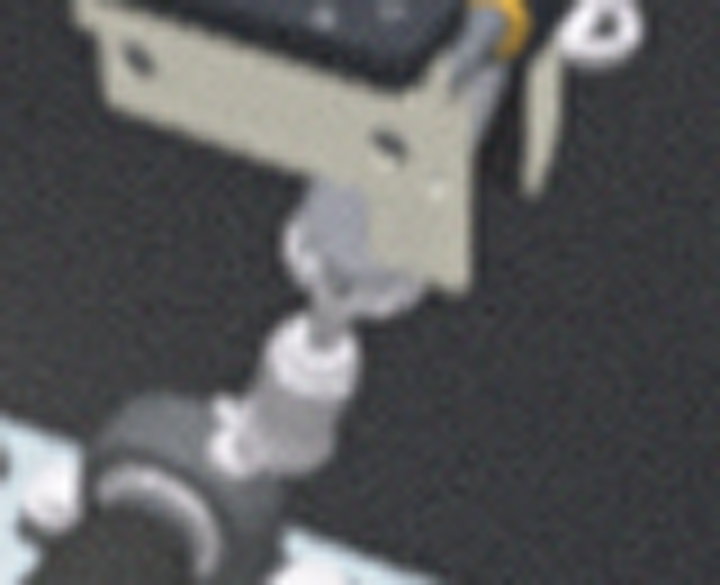

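The mouth stayed on the ball while the collar moved, so it's engaged and pivoting. I'll continue the arc.

Emit:
step_arm --pt "-0.0054 0.0023 0 0" --pt "-0.0054 0.0023 0 0" --pt "-0.006 0.0031 0 0" --pt "-0.006 0.0031 0 0" --pt "0 0 0 0" --pt "0 0 0 0"

```text
time_s: 17.2
position: [426.3, -20.7, 375.7]
eef_rot: [-0.703, 0.074, -0.073, 0.703]
wrist_force: [1.0, -0.4, -1.7]
gripper_width: 29.9
```

```bash
python3 snap.py side 14; python3 z.py 14; python3 snap.py wrist 14
```

```text
17.25 [426.4 -20.7 375.7] [-0.2  1.1 -1.4] [ 0.17 -0.19  0.07] 29.866250172310227 [-0.11  0.32  0.15  2.07 -0.07  0.76  1.44]
toolx ang -11.93 y [-7.e-04  1.e-04 -1.e+00]
17.3 [426.4 -20.7 375.7] [ 0.7 -0.  -1.9] [ 0.19 -0.21  0.04] 29.421642868421607 [-0.11  0.32  0.15  2.07 -0.07  0.76  1.44]
toolx ang -11.93 y [-6.e-04  1.e-04 -1.e+00]
```

View pics/c14.png

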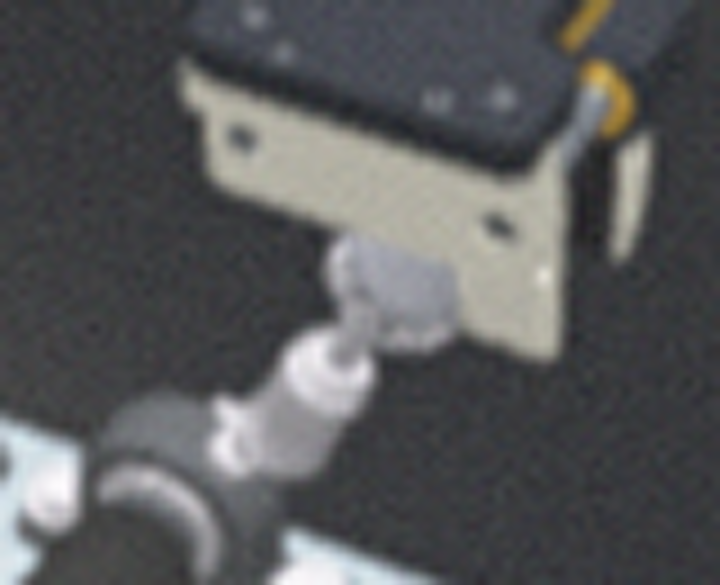

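View pics/wrist14.png

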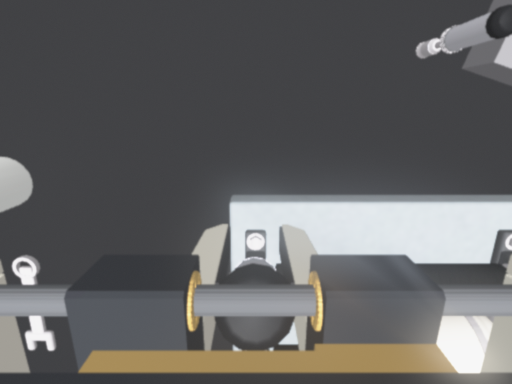

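The coupler stays on the nipple and the gun leans about 26-28°. I'll finish the arc to 35°.

Emit:
step_arm --pt "-0.0035 0.0025 0 0" --pt "-0.0035 0.003 0 0" --pt "-0.0033 0.0037 0 0" --pt "0 0 0 0" --pt "0 0 0 0"

```text
time_s: 17.92
position: [416.5, -18.7, 366.4]
eef_rot: [0.703, -0.073, 0.073, -0.703]
wrist_force: [1.5, 0.2, -2.0]
gripper_width: 29.4
```

```bash
python3 snap.py side 15; python3 z.py 15
```

```text
17.975 [416.5 -18.7 366.4] [ 1.  -0.2 -2.3] [ 0.13 -0.28  0.05] 29.765781844462634 [-0.12  0.32  0.14  2.11 -0.07  0.72  1.43]
toolx ang -11.93 y [-0.e+00 -1.e-04 -1.e+00]
```

View pics/c15.png

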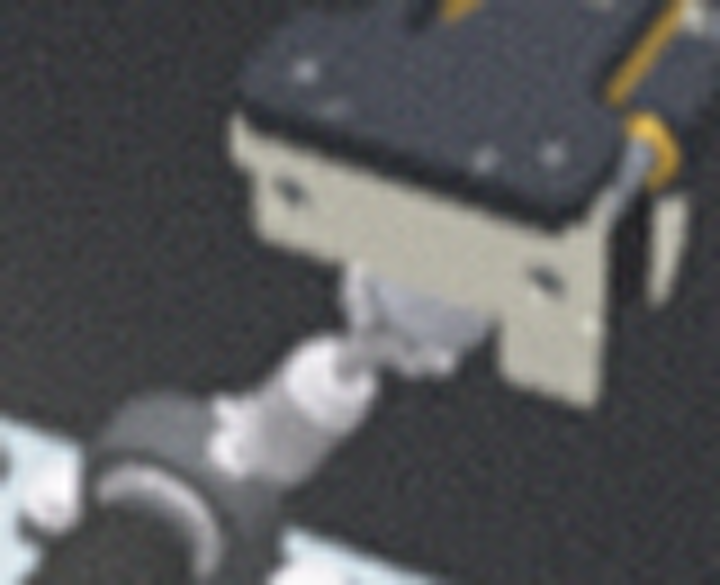

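The lean now looks like about 33°. I'll start pressing along the nipple axis, x:y = 0.574:0.819, in small steps.

Emit:
step_arm --pt "0.00115 0.00164 0 0" --pt "0.00115 0.00164 0 0" --pt "0.00115 0.00164 0 0" --pt "0.00115 0.00164 0 0" --pt "0 0 0 0"

```text
time_s: 18.6
position: [421.0, -19.6, 359.8]
eef_rot: [0.703, -0.073, 0.074, -0.703]
wrist_force: [-0.1, 1.1, -0.9]
gripper_width: 29.7
```

```bash
python3 snap.py side 16; python3 z.py 16; python3 snap.py wrist 16
```

```text
18.65 [421.  -19.6 359.7] [-0.   2.   0.5] [ 0.31 -0.17  0.1 ] 29.333426846389987 [-0.11  0.33  0.14  2.11 -0.07  0.7   1.44]
toolx ang -11.92 y [ 3.e-04 -1.e-04 -1.e+00]
18.7 [421.  -19.6 359.8] [ 0.4  1.6 -0.9] [ 0.33 -0.1   0.07] 29.327021333510675 [-0.11  0.33  0.14  2.11 -0.07  0.7   1.44]
toolx ang -11.93 y [ 3.e-04 -1.e-04 -1.e+00]
```

View pics/c16.png

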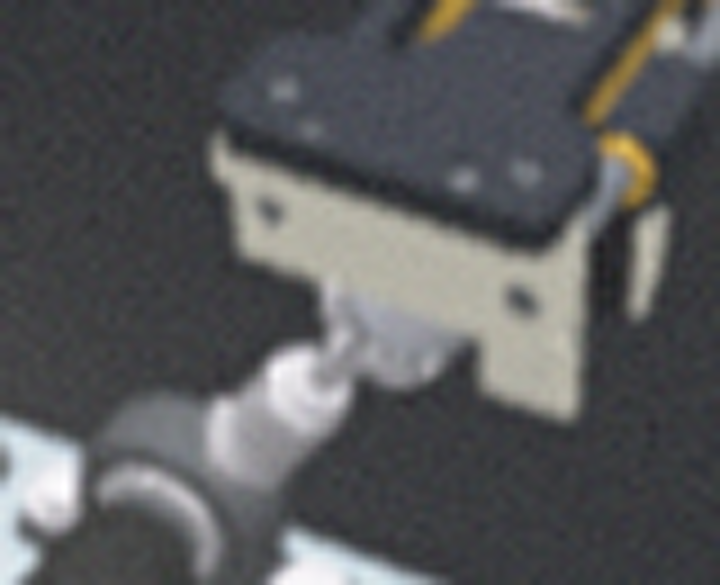

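View pics/wrist16.png

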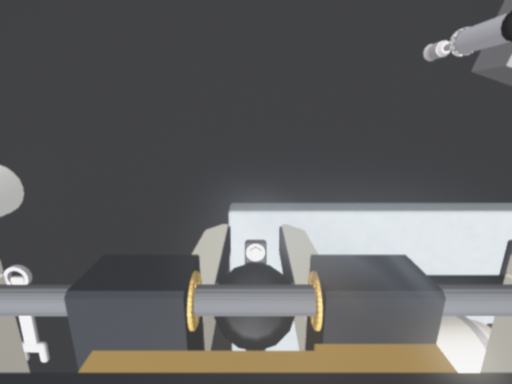

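The coupler moved in about 8 mm. A small sideways load (+y, about 1.6 N) says the nipple lies slightly to the +y side, so I'll shift 2 mm that way and keep pressing.

Emit:
step_arm --pt "0 0 0.001 0" --pt "0 0 0.001 0" --pt "0 0 0 0"

```text
time_s: 19.08
position: [421.1, -18.1, 359.8]
eef_rot: [0.704, -0.074, 0.074, -0.703]
wrist_force: [-0.9, -0.5, 0.6]
gripper_width: 29.5
```

```bash
cat > st.py <<'E'
from cell import get_state
s=get_state();print(s['time_s'],s['position'].round(1),s['wrist_force'].round(1),s['ft_torque'].round(2),s['gripper_width'])
E
python3 st.py
```

```text
19.075 [421.1 -18.1 359.8] [-0.9 -0.5  0.6] [-0.29  0.03 -0.05] 29.5028289590095
```

Emit:
step_arm --pt "0.00086 0.00123 0 0" --pt "0.00086 0.00123 0 0" --pt "0 0 0 0"

```text
time_s: 19.45
position: [423.8, -18.3, 357.0]
eef_rot: [0.703, -0.073, 0.074, -0.703]
wrist_force: [3.6, -2.1, -8.3]
gripper_width: 29.6
```

```bash
python3 st.py
```

```text
19.45 [423.8 -18.3 357. ] [ 3.6 -2.1 -8.3] [-0.49 -0.72 -0.02] 29.556728870727703
```

Emit:
step_arm --pt "0 0 -0.001 0" --pt "0.00086 0.00123 0 0" --pt "0.00086 0.00123 0 0" --pt "0 0 0 0"

```text
time_s: 19.95
position: [424.5, -19.3, 355.0]
eef_rot: [-0.703, 0.073, -0.073, 0.703]
wrist_force: [2.6, -1.5, -5.3]
gripper_width: 29.7
```

```bash
python3 st.py; python3 snap.py side 17; python3 z.py 17; python3 snap.py wrist 17
```

```text
19.95 [424.5 -19.3 355. ] [ 2.6 -1.5 -5.3] [-0.23 -0.6  -0.08] 29.735576058103447
20.0 [424.5 -19.3 355. ] [ 3.2 -0.6 -4.9] [-0.14 -0.57 -0.05] 29.74195097818863 [-0.11  0.35  0.14  2.1  -0.07  0.69  1.44]
toolx ang -11.92 y [ 3.e-04  0.e+00 -1.e+00]
20.05 [424.5 -19.3 355. ] [ 1.5 -0.7 -4.1] [-0.16 -0.57 -0.09] 29.624078735162605 [-0.11  0.35  0.14  2.1  -0.07  0.69  1.44]
toolx ang -11.93 y [ 3.e-04  0.e+00 -1.e+00]
```

View pics/c17.png

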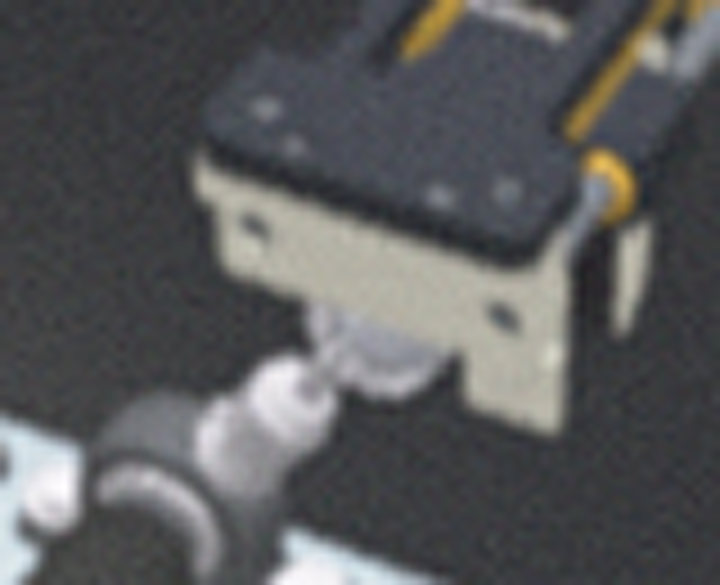

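View pics/wrist17.png

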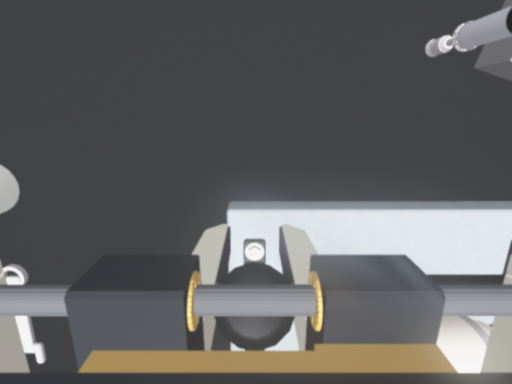

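The force briefly pulled the tool towards the nipple and then relaxed, which is what a snap-on would look like. The coupler now covers the nipple at crop (240,440). I'll press on; the pump should start resisting at about 12 N.

Emit:
step_arm --pt "0.00086 0.00123 0 0" --pt "0.00086 0.00123 0 0" --pt "0.00086 0.00123 0 0" --pt "0 0 0 0"

```text
time_s: 20.55
position: [425.2, -19.4, 351.7]
eef_rot: [-0.703, 0.075, -0.071, 0.704]
wrist_force: [-6.0, 1.1, 8.5]
gripper_width: 29.7
```

```bash
python3 st.py
```

```text
20.55 [425.2 -19.4 351.7] [-6.   1.1  8.5] [0.18 0.84 0.03] 29.735878547514996
```

Resistance is now about 13 N along the axis, so the pump is starting to move. Before pressing further I'll check the lean.

```bash
python3 snap.py side 18; python3 snap.py wrist 18
python3 - <<'E'
from h import *
S=load('side18.npz')
cv2.imwrite('pics/c18.png',cv2.resize(S['pixels'][150:185,218:263,::-1],(765,595),interpolation=cv2.INTER_CUBIC))
# predicted crop positions for tilt candidates, axis through tip; side bias from ball
tip0=np.array([500.,-35.8,114.]);B=tip0-5*axes(35)[0]
bias=np.array([234.9,171.3])-proj(S,B);print('bias',bias)
for th in (29,32,35,38,41):
    u,y,n=axes(th);seat=tip0
    f=np.linspace(0,6.28,120);out=[]
    for k,r in ((39,12.5),(64,16.5)):
        R=np.array([proj(S,B+5*axes(35)[0]+(k-20.8)*u+r*(np.cos(t)*y+np.sin(t)*n)) for t in f])+bias+.5
        R=(R-[218,150])*17
        out.append((R.mean(0).round().tolist(),R[R[:,0].argmin()].round().tolist(),R[R[:,0].argmax()].round().tolist(),R[R[:,1].argmax()].round().tolist()))
    print(th,out)
E
```

```text
20.6 [425.2 -19.3 351.8] [-5.5  1.2  8.4] [0.23 0.84 0.05] 29.63179934256173 [-0.11  0.35  0.14  2.11 -0.08  0.69  1.44]
toolx ang -11.9 y [-0.0055  0.0014 -1.    ]
20.65 [425.2 -19.4 351.8] [-5.2  1.4  8.7] [ 0.23  0.78 -0.01] 29.76169417081914 [-0.11  0.35  0.14  2.11 -0.08  0.69  1.44]
toolx ang -11.9 y [-0.0055  0.0014 -1.    ]
bias [ 1.75476043 -2.11106233]
29 [([368.0, 293.0], [280.0, 274.0], [456.0, 313.0], [389.0, 378.0]), ([446.0, 202.0], [328.0, 175.0], [564.0, 230.0], [476.0, 317.0])]
32 [([373.0, 298.0], [287.0, 277.0], [459.0, 320.0], [393.0, 384.0]), ([460.0, 214.0], [344.0, 184.0], [575.0, 244.0], [488.0, 330.0])]
35 [([379.0, 303.0], [295.0, 280.0], [463.0, 322.0], [397.0, 391.0]), ([473.0, 226.0], [360.0, 193.0], [586.0, 258.0], [499.0, 344.0])]
38 [([384.0, 308.0], [302.0, 288.0], [466.0, 328.0], [405.0, 397.0]), ([486.0, 238.0], [376.0, 210.0], [595.0, 266.0], [515.0, 358.0])]
41 [([389.0, 313.0], [309.0, 291.0], [469.0, 335.0], [408.0, 403.0]), ([498.0, 250.0], [391.0, 220.0], [604.0, 280.0], [524.0, 372.0])]
```

View pics/c18.png

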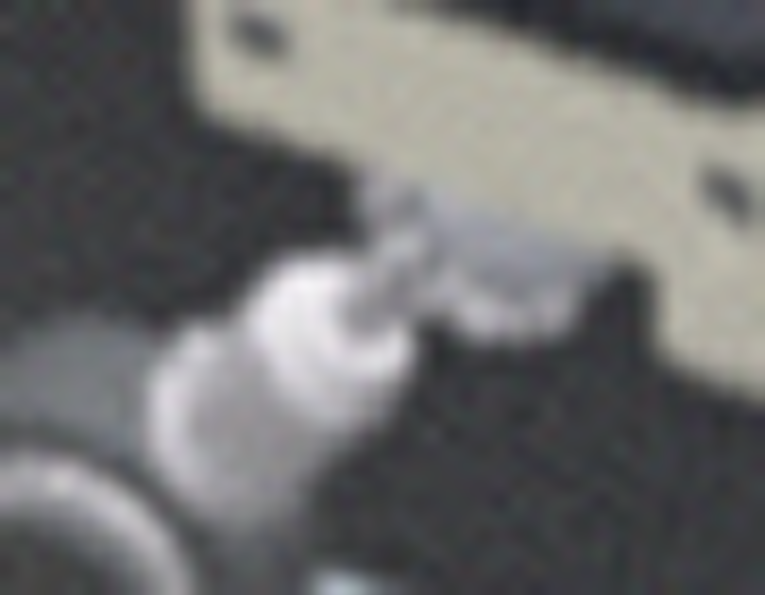

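The pipe's root on the coupler is at crop (375,308), and the collar's left/right/bottom edges are at (355,190)/(590,280)/(510,340). Both match the 35° prediction with the coupler seated. I'll press the pump further in.

Emit:
step_arm --pt "0.0007 0.001 0 0" --pt "0.0007 0.001 0 0" --pt "0.0007 0.001 0 0" --pt "0.0007 0.001 0 0" --pt "0 0 0 0" --pt "0 0 0 0"

```text
time_s: 21.4
position: [427.7, -19.9, 347.9]
eef_rot: [-0.703, 0.076, -0.071, 0.704]
wrist_force: [-6.9, 1.8, 10.3]
gripper_width: 29.4
```

```bash
python3 st.py; python3 snap.py side 19
python3 - <<'E'
from h import *
S=load('side19.npz')
cv2.imwrite('pics/c19.png',cv2.resize(S['pixels'][150:185,218:263,::-1],(765,595),interpolation=cv2.INTER_CUBIC))
E
```

```text
21.4 [427.7 -19.9 347.9] [-6.9  1.8 10.3] [ 0.27  0.97 -0.01] 29.40530979110612
21.45 [427.6 -19.9 347.9] [-7.6  0.7  9.7] [ 0.29  0.96 -0.01] 29.562380055572085 [-0.11  0.36  0.14  2.1  -0.08  0.68  1.45]
toolx ang -11.9 y [-0.0063  0.0016 -1.    ]
```

View pics/c19.png

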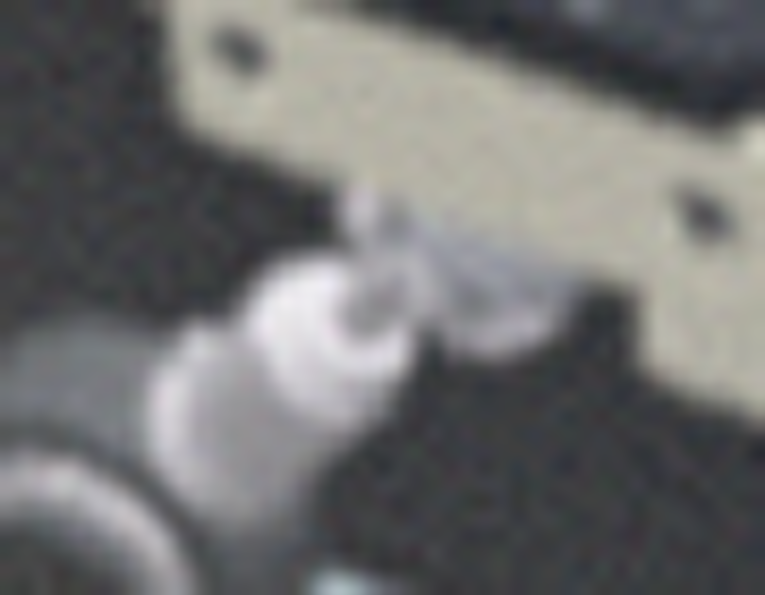

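The coupler is still and the collar moved about 5 mm closer, with about 15 N axial, so the pump is moving without slip. I'll continue.

Emit:
step_arm --pt "0.0007 0.001 0 0" --pt "0.0007 0.001 0 0" --pt "0.0007 0.001 0 0" --pt "0 0 0 0" --pt "0 0 0 0"

```text
time_s: 22.08
position: [429.5, -20.3, 344.9]
eef_rot: [-0.703, 0.076, -0.071, 0.704]
wrist_force: [-7.5, 2.1, 11.5]
gripper_width: 29.4
```

```bash
python3 st.py; python3 snap.py side 20; python3 snap.py wrist 20
python3 - <<'E'
from h import *
S=load('side20.npz')
cv2.imwrite('pics/c20.png',cv2.resize(S['pixels'][150:185,218:263,::-1],(765,595),interpolation=cv2.INTER_CUBIC))
tip0=np.array([500.,-35.8,114.])
for th in (32,35,38):
  for k in (60,56,53,50):
    u,y,n=axes(th);f=np.linspace(0,6.28,120)
    R=(np.array([proj(S,tip0+(k-20.8)*u+16.5*(np.cos(t)*y+np.sin(t)*n)) for t in f])+[1.75,-2.1]+.5-[218,150])*17
    print(th,k,R[R[:,0].argmin()].round(),R[R[:,0].argmax()].round(),R[R[:,1].argmax()].round())
E
```

```text
22.075 [429.5 -20.3 344.9] [-7.5  2.1 11.5] [0.3  1.16 0.02] 29.376048470845326
22.125 [429.5 -20.2 344.9] [-7.2  1.  10.2] [0.26 1.11 0.03] 29.454332700388118 [-0.1   0.37  0.14  2.1  -0.08  0.68  1.45]
toolx ang -11.89 y [-0.007   0.0018 -1.    ]
22.175 [429.5 -20.2 344.9] [-7.7  2.8 12.2] [ 0.3   1.11 -0.01] 29.414323598579784 [-0.1   0.37  0.14  2.1  -0.08  0.68  1.45]
toolx ang -11.89 y [-0.007   0.0018 -1.    ]
32 60 [330. 198.] [561. 258.] [473. 344.]
32 56 [316. 212.] [546. 271.] [459. 357.]
32 53 [306. 222.] [536. 281.] [448. 367.]
32 50 [296. 233.] [525. 291.] [438. 377.]
35 60 [345. 206.] [570. 271.] [483. 357.]
35 56 [330. 219.] [554. 283.] [467. 369.]
35 53 [319. 229.] [542. 286.] [456. 378.]
35 50 [307. 238.] [531. 295.] [444. 387.]
38 60 [359. 222.] [578. 278.] [498. 369.]
38 56 [343. 233.] [561. 289.] [481. 380.]
38 53 [331. 242.] [549. 297.] [468. 389.]
38 50 [319. 251.] [536. 305.] [456. 397.]
```

View pics/c20.png

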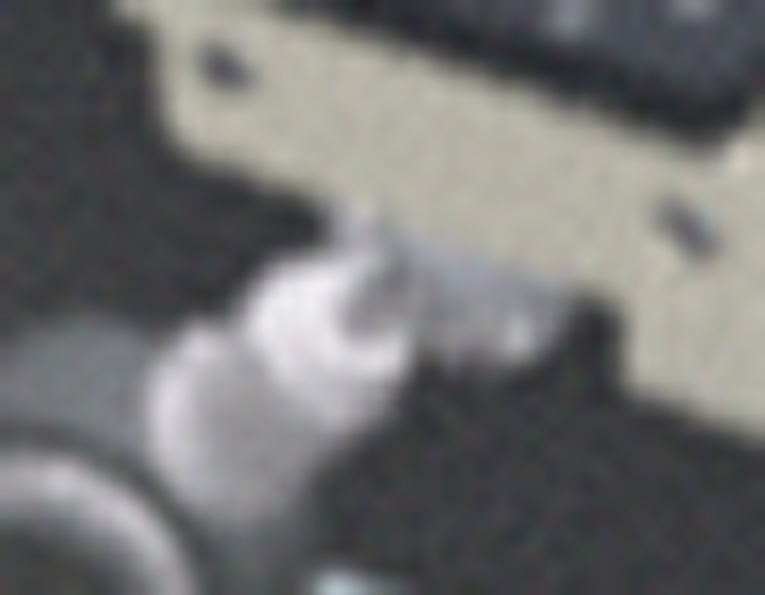

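Collar edges suggest about 9 mm stroke, force about 16 N suggests 10-13 mm, and hand travel 9-11 mm. I'll add about 3 mm more for margin.

Emit:
step_arm --pt "0.0007 0.001 0 0" --pt "0.0007 0.001 0 0" --pt "0.0004 0.0006 0 0" --pt "0 0 0 0" --pt "0 0 0 0"

```text
time_s: 22.8
position: [431.1, -20.6, 342.3]
eef_rot: [-0.703, 0.076, -0.071, 0.704]
wrist_force: [-6.9, 1.6, 12.0]
gripper_width: 29.3
```

```bash
python3 st.py; python3 snap.py side 21; python3 snap.py wrist 21; python3 snap.py top 21
python3 - <<'E'
from h import *
S=load('side21.npz')
cv2.imwrite('pics/c21.png',cv2.resize(S['pixels'][150:185,218:263,::-1],(765,595),interpolation=cv2.INTER_CUBIC))
E
```

```text
22.8 [431.1 -20.6 342.3] [-6.9  1.6 12. ] [ 0.27  1.24 -0.01] 29.33410507989322
22.85 [431.1 -20.6 342.3] [-7.5  1.9 12.1] [0.29 1.21 0.01] 29.549471160282547 [-0.1   0.38  0.13  2.1  -0.08  0.67  1.45]
toolx ang -11.89 y [-0.0074  0.0019 -1.    ]
22.9 [431.1 -20.6 342.3] [-7.7  1.1 11.3] [0.28 1.19 0.08] 29.441654033931314 [-0.1   0.38  0.13  2.1  -0.08  0.67  1.45]
toolx ang -11.9 y [-0.0075  0.0019 -1.    ]
22.95 [431.1 -20.6 342.3] [-7.6  1.7 12.1] [0.27 1.19 0.1 ] 29.565738755942075 [-0.1   0.38  0.13  2.1  -0.08  0.67  1.45]
toolx ang -11.89 y [-0.0075  0.0019 -1.    ]
```

View pics/c21.png

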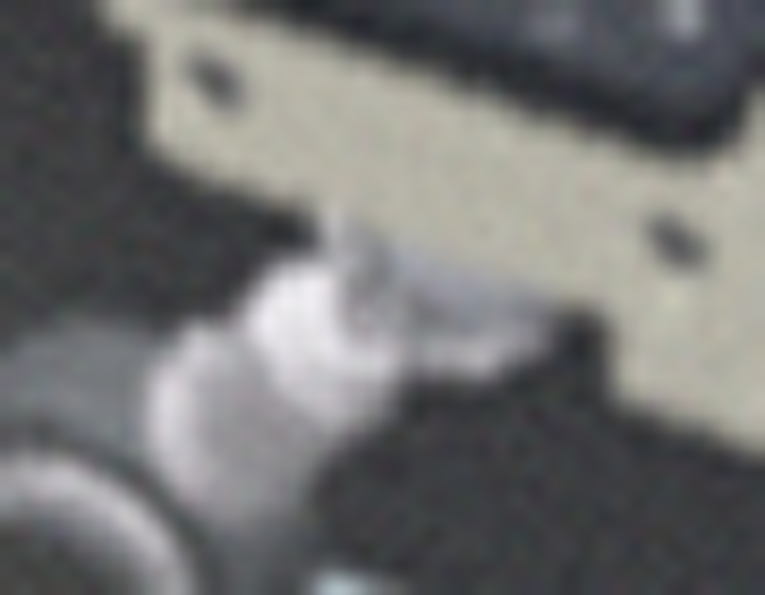

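View pics/side21.png

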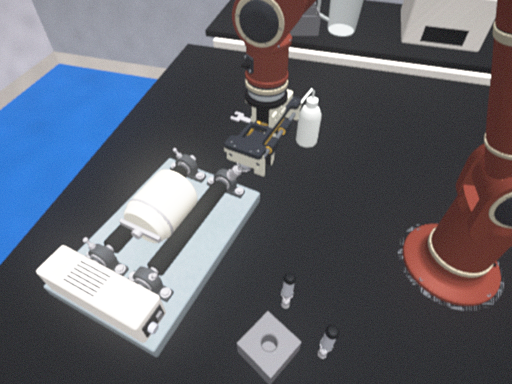

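The collar has closed to about 53-54 mm on the gun's scale, a stroke of about 12-13 mm, with about 17 N axial and no drift. Lean is about 35-36°. The jar, wash bottle and spanner are where they were, so I'm handing in.

```bash
python3 - <<'E'
from cell import ticket
print(ticket.hand_in())
E
python3 st.py
```

```text
the job is handed in; nothing more can be done
None
the job is handed in; nothing more can be done
```

I handed the job in at about 23 s with the coupler on the free-end front nipple. By my last checks the pump was pressed in about 12–13 of 16 mm, and the arm was still holding the gun.

**What I did:** I took the large gun from the holder. The tool can only turn about the vertical, so I tilted the gun in the fingers, first against the holder rim and then against the nipple itself. Then I pressed it on and pushed the barrel down.

**Last checks:**
- **Lean:** about 35–36° in the side view, in line with the nipple's 35°.
- **Snap-on:** inferred, not seen directly. I felt a brief pull towards the nipple that relaxed, then the pump spring. The coupler stayed still while the collar closed on it.
- **Pump stroke:** the collar position gives about 12–13 mm, and the axial force of about 17 N suggests about 14 mm. Neither changed over the last readings.
- **Surroundings:** in the last side view the jar, wash bottle and spanner are where they were.

**What went wrong or disagreed:**
- **Tilt slipped back:** the first tilt fell to about 12° when I drew the gun out.
- **First try missed:** the bell slid off the nipple the first time, so I repeated it about 6 mm deeper.
- **Side camera:** it placed the nipple about 10 mm off in height from the other views, so I measured relative to the nipple in that same view.
- **Grip:** the pads do not hold the gun centrally. The upper, wide part of the fingers holds it, at 29.5 mm opening.

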